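# Brace a solvent jug in its carrier and take off its press-and-turn safety cap

### The job

The solvent jug stands loose in its yellow spill carrier: first brace it by standing the thick blue foam block upright in the wide gap beside it and the thin grey one in the narrow gap behind it, each fully down on the carrier's floor at the middle of the jug's side. Then open the red safety cap on the slanted neck, which only lets go while pressed down firmly and turned anticlockwise; lift it off and set it level, open side down, near the middle of the steel dish, not letting go until it stands there. Leave jug and blocks in the carrier, the dish on the worktop, and the bottles, cup, timer and calculator as they are.

Things in the scene. Friction and masses are not known exactly. Their poses are not given: they have to be found in the camera images.
- spill_carrier: yellow open plastic box fixed to the worktop, 160 (x) x 180 (y) x 64 mm, rim 5 mm more, walls 5 mm, inner floor 5 mm above its origin (centre of underside), z up. The jug stands in the -x -y corner of its inside (150 x 170 mm). The wide gap (37 to 41 mm) lies between the jug and the inner wall at y = +85 mm, the narrow gap (27 to 30 mm) between the jug and the inner wall at x = +75 mm.
- solvent_jug: white plastic jug, body 120 (x) x 128 (y) x 82 mm, 0.6 to 1.2 kg, loose in the carrier. Origin: centre of its underside, axes as the carrier's. On top a neck leans 30 degrees from vertical towards the jug's -x; its axis points along (-0.5, 0, 0.866) in the jug frame. With the cap it reaches z = 150 mm.
- neck_foot (a point): foot of the neck axis, at (-12, 0, 85) mm in the jug frame. The locked cap's origin lies 25 mm from here along the axis, cap z along the axis and cap y along the jug's y. Drawn 25 mm outward from there along the axis, the freed cap is clear of the neck.
- neck_top (a point): rim of the neck, on its axis 40 mm along it from neck_foot; the axis runs from neck_foot through this point
- jug_plunger (a joint): spring plunger on the neck, under the cap, pushing it outward along the axis, in m: about 0 with the cap locked on, grows as the cap is pressed down, about 0.007 at the hard stop, -0.006 with the cap off. It pushes with about 8 N at 0 and 13.5 N at 0.007.
- safety_cap: red ribbed round cap, 46 mm wide, 36 mm high, 40 g, on the neck. Origin: centre of its open lower rim; z out of its closed top. It turns only while pressed 5.5 to 7 mm down along the axis; kept pressed, turn it anticlockwise (looking at its top; positive about its z) 60 to 95 degrees from locked, best 75 (a stop blocks it at about 100); then it lifts off along the axis.
- thick_block: blue firm foam block standing upright on the worktop, 100 (x) x 32 (y, thickness) x 120 mm (z), 40 to 85 g; its lowest 24 mm are narrowed to 94 x 24 mm. Origin: centre of its underside. It goes into the wide gap, its thickness along the carrier's y, its middle beside the jug's middle, standing on the inner floor.
- thin_block: grey firm foam block standing upright on the worktop, 100 (x) x 22 (y, thickness) x 120 mm (z), 40 to 85 g; its lowest 24 mm are narrowed to 94 x 14 mm. Origin: centre of its underside. It goes into the narrow gap, its thickness along the carrier's x, its middle beside the jug's middle, standing on the inner floor.
- steel_dish: round shallow steel dish, loose on the worktop, 140 mm wide at the rim, 124 mm at the foot, 12 mm high, wall 3 mm, its floor 4 mm above its origin (centre of the underside). 0.25 kg.
- specimen_cup: bystander: clear cup with red lid, 62 mm wide, 67 mm high, close in front of the carrier; origin at centre of underside
- lab_timer: bystander: white timer, 51 x 62 x 36 mm, close in front of the carrier; origin at centre of underside
- brown_bottle: bystander: brown bottle with blue cap, 50 mm wide, 90 mm high, close behind the carrier; origin at centre of underside
- green_bottle: bystander: white bottle with green cap, 38 mm wide, 72 mm high, close behind the carrier; origin at centre of underside
- calculator: bystander: calculator lying flat, 113 x 69 x 15 mm; origin at centre of underside
Mind the look-alikes: they are no part of the job. Several things have the shape of the safety_cap; the one meant has the colours described above.

How it is judged:
By the outcome, as a careful person would: the job done as asked, in the order asked, and still so for the second after the job is handed in, with the robot touching nothing.
It also fails if it takes over 72 s, if anything falls off the work surface, if the arm or the gripper's body presses on something with over 40 N, if the wrist force passes 120 N, or if a joint passes its speed limit or range.

### The arm

A 7-joint arm with a two-finger parallel gripper is mounted at the origin on a cart in front of the work surface, level with it; the furniture and walls round the work are solid. World frame = base frame: x ahead of the robot, y to its left, z up, the work surface at z = 0. Lengths are in mm, angles in rad, forces in N, time in s.
With the tool pointing down it reaches from about 400 to 900 mm from the base axis. Payload 5.5 kg.
Tool frame: the origin (TCP) lies at the very end of the fingers, on their centre line; the grasp point (between the pads) lies 19 mm behind it; z points along the fingers, y is the line along which they close (so a half turn about z gives the same grasp; the last joint's range is limited). The gripper opens to 92 mm and grips with 3 to 60 N. Pads are 19 mm wide; open, the fingers measure 130 mm over their backs; the gripper's body (75 mm by 190 mm) begins 47 mm behind the grasp point.
Start: joints at [-0.97, 0.501, -0.427, 1.55, 0.221, 1.138, -0.21], TCP at [215.38, 613.279, 226.729] pointing down, gripper open.
Joint ranges: [-2.88, 2.88], [-0.31, 2.03], [-1.54, 1.56], [0.2, 2.42], [-1.41, 4.55], [0.19, 2.02], [-2.57, 2.57]. Speed limits (rad/s): [2.57, 2.57, 3.14, 3.14, 3.14, 3.14, 3.14].

### API

Orientations are given as a unit quaternion [w, x, y, z].
In Python, from cell import observe, imaging, hand_in gives the robot as it stands.
- The arm moves only by the shell command python3 -m inch 'ROWS' [FORCE]. ROWS is JSON, a list of rows, each a list of 7 numbers: the turn, a rotation vector about the tool's x, y, z in degrees, then the shift along the tool's x, y, z in m, then the opening, from 0 (shut) to 1 (fully open). In form: [[ax, ay, az, dx, dy, dz, grip], ...]. A call has 1 to 12 rows; each row is the pose to reach, as a shift and turn from the pose commanded when the call began, along the tool's axes at that moment; what a row does not reach only later rows make up. A row lasts 1/8 s, in which the tool goes at most 62.5 mm and 10.7 degrees, less where a joint would pass 70% of its speed; a pose out of reach is approached as far as the arm can. A call with a gripper value outside its range is refused whole. The fingers move at their own pace and stop on an object; FORCE is the grip in N (left out, the last holds). Time passes only in rows, so rows that repeat a pose let the fingers close. It gives the time, the measured TCP pose, the force, the opening and the grip force at its end, in the units of the state.
- observe(): the state, without advancing time (a new reading comes with each control period).
- imaging.grab_frame(name): name is "scene" or "side" or "wrist"; returns the picture (400x640x3 uint8, red, green, blue); there is no depth.
- imaging.camera_params(name): a dict with "K" (3x3 intrinsics, pixels), "eye" and "attitude" of the camera in the world; the wrist camera has in their place "T_tool_cam" (4x4, takes a point from camera to tool coordinates, whose origin is the TCP and whose axes are the flange's). Camera axes: x right, y down, z forward; pixel columns grow to the right and rows downward; lengths in mm; the calibration is good to about 2 mm. A picture is of the moment at which its call begins: read the wrist's pose just before it. camera_params takes no time and is no camera call.
- hand_in(): hands the job in; it is judged then, once.
The state is a dict: "t": time; "joint_pos": joint angles; "qvel": joint speeds; "joint_torque": joint torques, N m; "ee_pos": TCP position; "orientation": TCP orientation; "wrist_force": force on the tool from outside, world axes, zero at the start; "moment": the same for the moment, N m; "finger_gap": finger opening in mm; "grip_force": force on a finger pad.
Only numpy, scipy, OpenCV 4.12 (cv2) and the standard library are available. Lean on these libraries where they do the work, as an engineer would, in place of code of your own. Each camera call takes 0.05 s, during which the arm holds its last target. There are 200 camera calls.

## Working session

There is one attempt and no reset: what is moved stays moved. The work goes in short steps, Python scripts to look and compute and a shell command to move; the robot and the scene stay as the last step left them, time stands still between calls to the robot, and variables do not carry over. Pictures are saved under pics/ and viewed, at most 10 in all, crops included, and the job is handed in when it is done.

```bash
mkdir -p pics; ls
python3 - <<'E'
from cell import observe, imaging
import cv2,numpy as np
s=observe(); print({k:np.round(v,3).tolist() for k,v in s.items()})
for n in ("scene","side","wrist"):
    p=imaging.camera_params(n); print(n,{k:np.round(v,3).tolist() for k,v in p.items()})
    im=imaging.grab_frame(n); cv2.imwrite(f"pics/{n}0.png",im[:,:,::-1])
E
```

```text
pics
{'t': 0.0, 'joint_pos': [-0.97, 0.502, -0.427, 1.551, 0.221, 1.138, -0.21], 'qvel': [-0.001, -0.001, -0.002, -0.0, -0.001, 0.001, -0.0], 'joint_torque': [-0.0, -56.659, -5.816, -27.911, -0.069, 0.031, 0.0], 'ee_pos': [215.207, 612.619, 225.688], 'orientation': [-0.0, 0.168, 0.986, -0.001], 'wrist_force': [0.267, -0.442, -0.035], 'moment': [0.025, -0.053, 0.015], 'grip_force': 0.0, 'finger_gap': 91.656}
scene {'K': [[446.786, 0.0, 324.469], [0.0, 446.786, 199.039], [0.0, 0.0, 1.0]], 'eye': [-110.313, -826.619, 886.936], 'attitude': [-0.436, 0.845, -0.275, 0.138]}
side {'K': [[424.598, 0.0, 319.268], [0.0, 424.598, 196.741], [0.0, 0.0, 1.0]], 'eye': [30.175, -886.942, 532.127], 'attitude': [-0.556, 0.799, -0.194, 0.125]}
wrist {'K': [[282.53, 0.0, 316.632], [0.0, 282.53, 204.951], [0.0, 0.0, 1.0]], 'T_tool_cam': [[0.001, -0.961, -0.276, 74.729], [1.0, 0.001, -0.001, 0.218], [0.001, -0.276, 0.961, -158.294], [0.0, 0.0, 0.0, 1.0]]}
```

Run:
```python
import cv2
for n in ("scene","side"):
    im=cv2.imread(f"pics/{n}0.png"); cv2.imwrite(f"pics/{n}0b.png",cv2.resize(im,(800,500),interpolation=cv2.INTER_CUBIC))
```

```text
(no output)
```

View pics/scene0b.png

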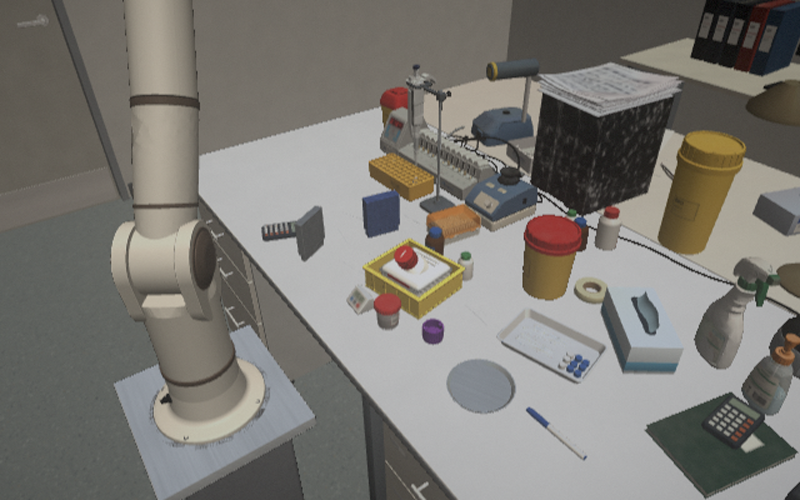

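View pics/side0b.png

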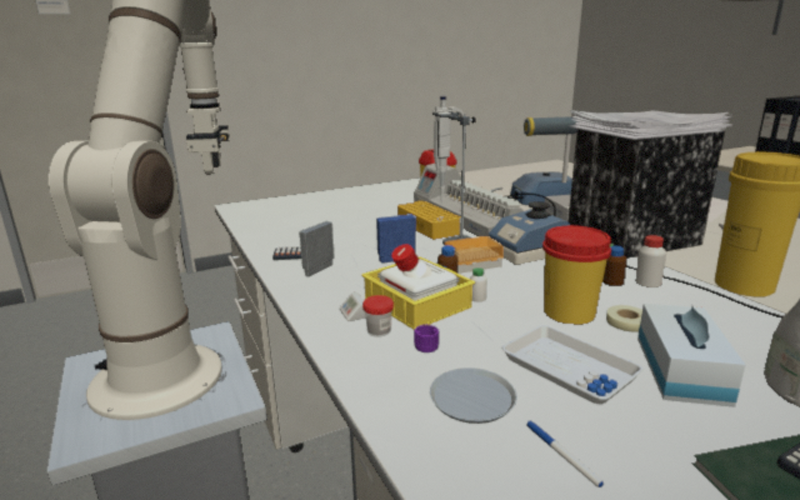

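```bash
cat > h.py <<'E'
import numpy as np,cv2
from scipy.spatial.transform import Rotation as R
from cell import observe, imaging
def rot(q): return R.from_quat(np.array(q)[[1,2,3,0]]).as_matrix()
def cam(n,s=None):
    p=imaging.camera_params(n)
    if n!="wrist": return p["K"],rot(p["attitude"]),np.array(p["eye"])
    s=s or observe(); T=np.array(p["T_tool_cam"]); Rt=rot(s["orientation"])
    return p["K"],Rt@T[:3,:3],np.array(s["ee_pos"])+Rt@T[:3,3]
def ray(c,px):
    K,A,e=c; d=A@np.linalg.solve(K,[px[0],px[1],1.]); return e,d/np.linalg.norm(d)
def onz(c,px,z):
    e,d=ray(c,px); return e+d*(z-e[2])/d[2]
def proj(c,P):
    K,A,e=c; q=K@(A.T@(np.array(P,float)-e)); return q[:2]/q[2]
E
python3 - <<'E'
from h import *
c=cam("scene"); d=cam("side")
f=lambda c,L,z:[print(k,onz(c,np.array(p)*.8,z).round().tolist()) for k,p in L.items()]
print("scene");f(c,dict(cl=(364,269),cn=(417,289),cr=(466,264),cf=(411,241)),69)
f(c,dict(bl=(362,196),br=(394,192),br2=(399,195),gl=(297,238),gr=(320,206),gr2=(326,209)),120)
f(c,dict(dl=(447,386),dr=(515,384),dt=(481,360),db=(481,412)),12)
f(c,dict(cup=(387,298)),67); f(c,dict(timer=(360,298)),36)
print("side");f(d,dict(cl=(364,273),cn=(404,296),cr=(474,279),cf=(430,258)),69)
f(d,dict(bl=(377,217),br=(411,215),br2=(416,217),gl=(302,231),gr=(327,222),gr2=(332,223)),120)
f(d,dict(dl=(431,395),dr=(515,392),dt=(473,369),db=(473,419)),12)
E
```

```text
scene
cl [428.0, 96.0, 69.0]
cn [485.0, -39.0, 69.0]
cr [638.0, -34.0, 69.0]
cf [589.0, 125.0, 69.0]
bl [565.0, 318.0, 120.0]
br [648.0, 284.0, 120.0]
br2 [649.0, 262.0, 120.0]
gl [329.0, 240.0, 120.0]
gr [447.0, 340.0, 120.0]
gr2 [453.0, 317.0, 120.0]
dl [393.0, -263.0, 12.0]
dr [507.0, -340.0, 12.0]
dt [495.0, -251.0, 12.0]
db [405.0, -351.0, 12.0]
cup [413.0, -22.0, 67.0]
timer [382.0, 45.0, 36.0]
side
cl [435.0, 105.0, 69.0]
cn [460.0, -38.0, 69.0]
cr [627.0, -36.0, 69.0]
cf [605.0, 112.0, 69.0]
bl [564.0, 315.0, 120.0]
br [648.0, 287.0, 120.0]
br2 [651.0, 266.0, 120.0]
gl [359.0, 302.0, 120.0]
gr [436.0, 340.0, 120.0]
gr2 [444.0, 326.0, 120.0]
dl [386.0, -274.0, 12.0]
dr [509.0, -330.0, 12.0]
dt [486.0, -244.0, 12.0]
db [413.0, -353.0, 12.0]
```

```bash
python3 -m inch '[[0,0,0,-0.35,-0.347,-0.1,1],[0,0,0,-0.35,-0.347,-0.1,1],[0,0,0,-0.35,-0.347,-0.1,1],[0,0,0,-0.35,-0.347,-0.1,1],[0,0,0,-0.35,-0.347,-0.1,1],[0,0,0,-0.35,-0.347,-0.1,1],[0,0,0,-0.35,-0.347,-0.1,1],[0,0,0,-0.35,-0.347,-0.1,1],[0,0,0,-0.35,-0.347,-0.1,1],[0,0,0,-0.35,-0.347,-0.1,1],[0,0,0,-0.35,-0.347,-0.1,1],[0,0,0,-0.35,-0.347,-0.1,1]]'
python3 - <<'E'
from h import *; import json
s=observe(); im=imaging.grab_frame("wrist"); cv2.imwrite("pics/w1.png",im[:,:,::-1])
json.dump({k:np.array(v).tolist() for k,v in s.items()},open("w1.json","w")); print(s["ee_pos"],s["orientation"],s["t"],s["qvel"])
cv2.imwrite("pics/w1b.png",cv2.resize(im[:,:,::-1],(800,500),interpolation=cv2.INTER_CUBIC))
E
```

```text
t: 1.65
ee_pos: [429.9, 171.2, 326.4]
orientation: [-0.0, 0.167, 0.986, -0.0]
wrist_force: [-1.0, -0.7, 0.0]
finger_gap: 91.6
grip_force: 0.0
[429.86870588 171.20500354 326.36566698] [-3.70311161e-04  1.66678613e-01  9.86011204e-01 -9.18941702e-05] 1.65 [ 0.00080078  0.00021342  0.00552679 -0.00318128  0.00218501 -0.00129999
  0.00078186]
```

View pics/w1b.png

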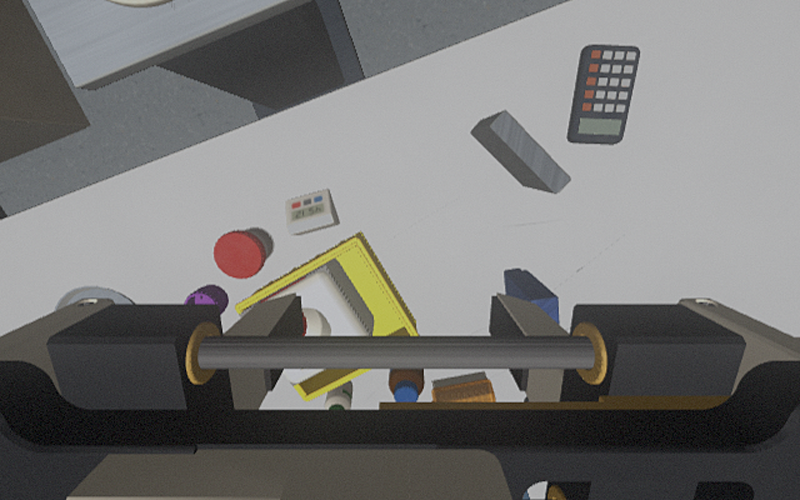

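```bash
python3 -m inch '[[0,0,0,-0.204,0.113,0,1],[0,0,0,-0.204,0.113,0,1],[0,0,0,-0.204,0.113,0,1],[0,0,0,-0.204,0.113,0,1],[0,0,0,-0.204,0.113,0,1],[0,0,0,-0.204,0.113,0,1],[0,0,0,-0.204,0.113,0,1]]'
python3 - <<'E'
from h import *; import json
s=observe(); im=imaging.grab_frame("wrist"); cv2.imwrite("pics/w2.png",im[:,:,::-1])
json.dump({k:np.array(v).tolist() for k,v in s.items()},open("w2.json","w")); print(s["ee_pos"],s["orientation"],s["t"])
c=cam("wrist",s)
print(proj(c,[533,37,69]),proj(c,[607,295,120]),proj(c,[400,300,120]))
im=im[:,:,::-1]
cv2.imwrite("pics/w2b.png",cv2.resize(im,(800,500),interpolation=cv2.INTER_CUBIC))
E
```

```text
t: 2.58
ee_pos: [659.5, 209.4, 327.5]
orientation: [0.0, 0.168, 0.986, 0.0]
wrist_force: [-0.4, -0.5, 0.3]
finger_gap: 91.7
grip_force: 0.0
[659.46225888 209.39478296 327.50911477] [1.55928416e-04 1.67541642e-01 9.85864969e-01 1.90734768e-04] 2.575
[173.70182504 132.67433153] [367.8097148  121.26485712] [316.61153173 -74.69855753]
```

View pics/w2b.png

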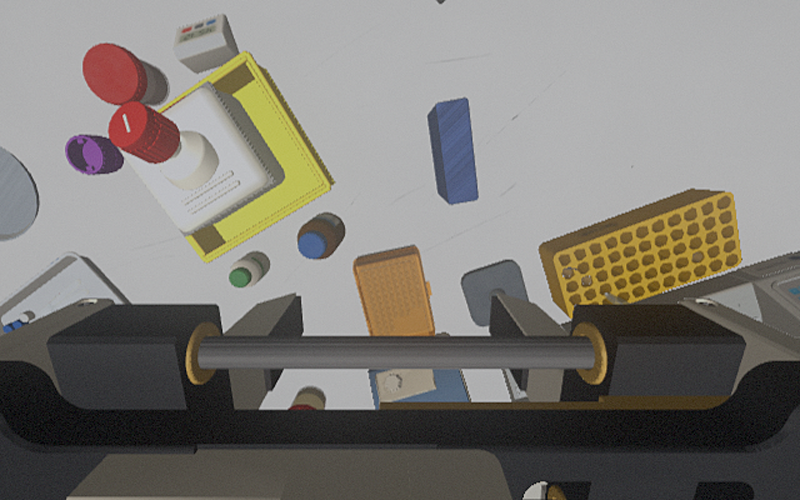

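Run:
```python
import cv2
im=cv2.imread("pics/w2.png")[25:225,50:290]
cv2.imwrite("pics/w2c.png",cv2.resize(im,None,fx=3.3,fy=3,interpolation=cv2.INTER_CUBIC) if 0 else cv2.resize(im,(720,600),interpolation=cv2.INTER_CUBIC))
```

```text
(no output)
```

View pics/w2c.png

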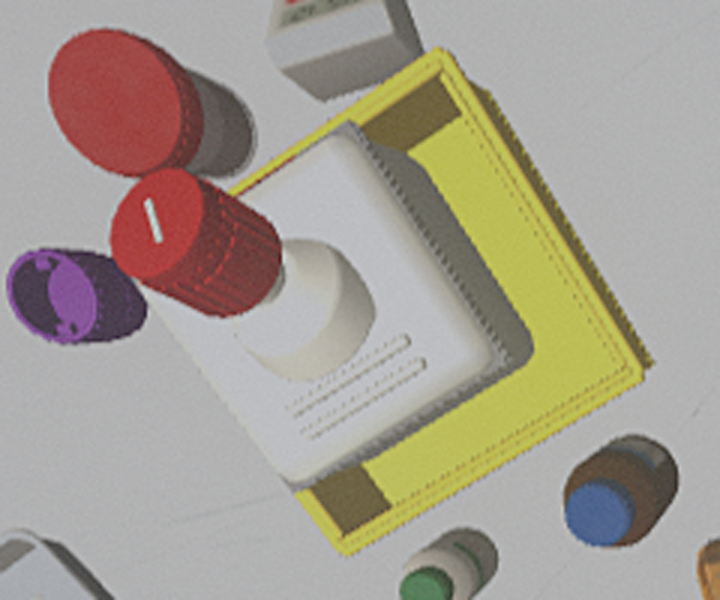

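Run:
```python
from h import *; import json
s=json.load(open("w2.json")); c=cam("wrist",s)
g=lambda p:np.array([50+p[0]/3,25+p[1]/3])
T,Rr,B=[onz(c,g(p),69) for p in ((440,48),(652,368),(345,555))]
print(T,Rr,B,np.linalg.norm(T-Rr),np.linalg.norm(Rr-B),(T+B)/2)
for a,b in((T,Rr),(B,Rr)): print(np.degrees(np.arctan2(*(b-a)[1::-1])))
# jug floor corner, jug top corners
print("jugfloor",onz(c,g((531,357)),8),"jugtop",[onz(c,g(p),z).round(1) for p,z in(((345,122),84),((497,368),84),((300,488),84))])
h=lambda p:np.array(p)/1.25
print("blue top",[onz(c,h(p),120).round(1) for p in((443,101),(467,97),(478,201),(453,204))])
c=cam("wrist",json.load(open("w1.json")))
print("grey top",[onz(c,h(p),120).round(1) for p in((505,110),(571,180),(555,193),(490,121))])
print("timer",[onz(c,h(p),36).round(1) for p in((286,202),(326,188),(338,222),(296,235))])
```

```text
[437.98364699 119.51614517  69.        ] [596.7281111  155.52045453  69.        ] [632.43097026 -29.08528683  69.        ] 162.77627338791194 188.0265244446681 [535.20730863  45.21542917  69.        ]
12.778874029913897
100.94589999838794
jugfloor [570.28100484  83.13714023   8.        ] jugtop [array([455.7,  72.3,  84. ]), array([572.6,  90.1,  84. ]), array([593.3, -24.3,  84. ])]
blue top [array([557.1, 293. , 120. ]), array([561.3, 315.6, 120. ]), array([660.1, 298.9, 120. ]), array([654.6, 273.7, 120. ])]
grey top [array([354.4, 308.2, 120. ]), array([440.3, 354.9, 120. ]), array([447.9, 336.9, 120. ]), array([359.3, 292.1, 120. ])]
timer [array([367.6,  45.3,  36. ]), array([368.1,  99.8,  36. ]), array([413.1,  98.1,  36. ]), array([411.1,  40.1,  36. ])]
```

Run:
```python
import cv2,numpy as np
a=cv2.imread("pics/w2.png")[70:170,330:400]; b=cv2.imread("pics/w1.png")[80:160,370:470]
f=lambda m,k:cv2.resize(m,None,fx=k,fy=k,interpolation=cv2.INTER_CUBIC)
a=f(a,4.5);b=f(b,4.5)
o=np.zeros((450,780,3),np.uint8);o[:,:315]=a;o[:360,320:770]=b
cv2.imwrite("pics/bl.png",o)
```

```text
(no output)
```

View pics/bl.png

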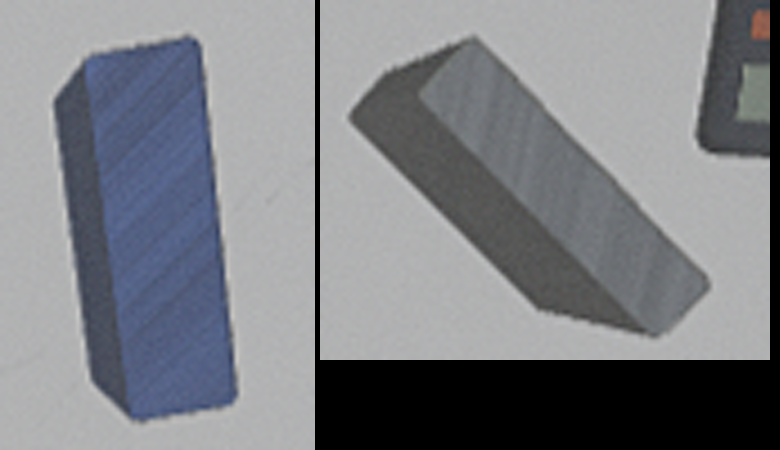

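```bash
cat >> h.py <<'E'
def Rdown(th):
    "tool z down, tool y at world angle th (deg); x = y cross z"
    t=np.radians(th); y=np.array([np.cos(t),np.sin(t),0]); z=np.array([0,0,-1.]); return np.c_[np.cross(y,z),y,z]
def delta(P,Rw,s=None):
    s=s or observe(); R0=rot(s["orientation"]); d=R0.T@(np.array(P)-s["ee_pos"])/1000
    w=R.from_matrix(R0.T@Rw).as_rotvec(degrees=True)
    print("turn",w.round(1),"shift",d.round(4),"rows",max(np.linalg.norm(d)/.0625,np.linalg.norm(w)/10.7).round(1))
E
python3 - <<'E'
from h import *; import json
def blk(f,off,pts):
    c=cam("wrist",json.load(open(f)))
    P=np.array([onz(c,np.array(p)/4.5+off,120) for p in pts])[:,:2]
    L=np.linalg.norm; print(P.mean(0),[L(P[i]-P[(i+1)%4]).round(1) for i in range(4)],
      [np.degrees(np.arctan2(*(P[a]-P[b])[::-1])).round(1) for a,b in((2,1),(3,0),(1,0),(2,3))]); return P.mean(0)
b=blk("w2.json",(330,70),[(86,57),(199,36),(239,400),(134,421)])
g=blk("w1.json",(370,80),[(100,92),(155,37),(390,285),(335,337)])
s=observe();Rt=rot(s["orientation"]); print("tool y ang",np.degrees(np.arctan2(Rt[1,1],Rt[0,1])))
delta([*b,200],Rdown(79.5))
E
```

```text
[607.75253159 293.36136244] [np.float64(30.2), np.float64(97.4), np.float64(30.4), np.float64(98.2)] [np.float64(-9.3), np.float64(-9.4), np.float64(80.6), np.float64(82.1)]
[401.59380443 323.04128648] [np.float64(19.4), np.float64(96.4), np.float64(19.9), np.float64(96.9)] [np.float64(28.7), np.float64(28.4), np.float64(116.2), np.float64(117.5)]
tool y ang 70.6935584140654
turn [ 0.   0.  -8.8] shift [0.0768 0.0622 0.1278] rows 2.6
```

```bash
python3 -m inch '[[0,0,-10,0.077,0.062,0.16,1],[0,0,-10,0.077,0.062,0.16,1],[0,0,-10,0.077,0.062,0.16,1],[0,0,-10,0.077,0.062,0.16,1],[0,0,-10,0.077,0.062,0.16,1],[0,0,-10,0.077,0.062,0.232,1],[0,0,-10,0.077,0.062,0.232,1],[0,0,-10,0.077,0.062,0.232,1],[0,0,-10,0.077,0.062,0.232,0.2],[0,0,-10,0.077,0.062,0.232,0.2],[0,0,-10,0.077,0.062,0.232,0.2],[0,0,-10,0.077,0.062,0.232,0.2]]' 25
python3 - <<'E'
from h import *
s=observe(); Rt=rot(s["orientation"]); print("tool y ang",np.degrees(np.arctan2(Rt[1,1],Rt[0,1])))
E
```

```text
t: 4.12
ee_pos: [608.6, 293.0, 95.1]
orientation: [0.0, 0.081, 0.997, 0.0]
wrist_force: [1.0, -0.4, -0.1]
finger_gap: 56.7
grip_force: 0.0
tool y ang 80.65156413412345
```

```bash
python3 -m inch '[[0,0,0,0,0,0,0.2],[0,0,0,0,0,0,0.2],[0,0,0,0,0,0,0.2],[0,0,0,0,0,0,0.2],[0,0,0,0,0,-0.06,0.2],[0,0,0,0,0,-0.11,0.2],[0,0,0,0,0,-0.11,0.2]]' 25
python3 - <<'E'
from h import *
s=observe(); print(s["t"],s["ee_pos"],s["finger_gap"],s["grip_force"]); delta([507.6,106.4,205],Rdown(101.8),s)
E
```

```text
t: 5.0
ee_pos: [611.4, 294.7, 210.4]
orientation: [0.004, 0.082, 0.997, 0.003]
wrist_force: [0.3, -0.5, -2.0]
finger_gap: 31.6
grip_force: 25.0
5.0 [611.43812286 294.72695849 210.42177424] 31.610170586765378 24.98741090297699
turn [  0.3   0.5 -21.2] shift [ 0.0719 -0.2027  0.0037] rows 3.4
```

```bash
python3 -m inch '[[0,0,-10,0.034,-0.1,0,0.2],[0,0,-21.2,0.0693,-0.16,0,0.2],[0,0,-21.2,0.0693,-0.2005,0,0.2],[0,0,-21.2,0.0693,-0.2005,0,0.2],[0,0,-21.2,0.0693,-0.2005,0,0.2],[0,0,-21.2,0.0693,-0.2005,0,0.2],[0,0,-21.2,0.0693,-0.2005,0,0.2]]'
python3 - <<'E'
from h import *
s=observe(); im=imaging.grab_frame("wrist"); cv2.imwrite("pics/w3.png",im[:,:,::-1])
sc=imaging.grab_frame("scene");sd=imaging.grab_frame("side")
print(s["t"],s["ee_pos"],s["finger_gap"]); delta([507.6,106.4,205],Rdown(101.8),s)
f=lambda m,w,h:cv2.resize(m[:,:,::-1],(w,h),interpolation=cv2.INTER_CUBIC)
cv2.imwrite("pics/w3b.png",np.hstack([f(im[60:290,140:460],400,300)[:, :],f(sd[130:270,270:410],400,300)] ) if 0 else np.vstack([f(im[0:260],740,300),np.hstack([f(sc[120:270,250:420],370,300),f(sd[130:280,250:420],370,300)])]))
E
```

```text
t: 5.88
ee_pos: [507.7, 108.0, 204.4]
orientation: [-0.0, -0.104, 0.995, 0.0]
wrist_force: [-0.1, -0.9, -1.7]
finger_gap: 31.6
grip_force: 25.0
5.875 [507.68115032 108.03882784 204.42356196] 31.566031019709644
turn [ 0.  -0.   0.2] shift [ 0.0004 -0.0016 -0.0006] rows 0.0
```

View pics/w3b.png

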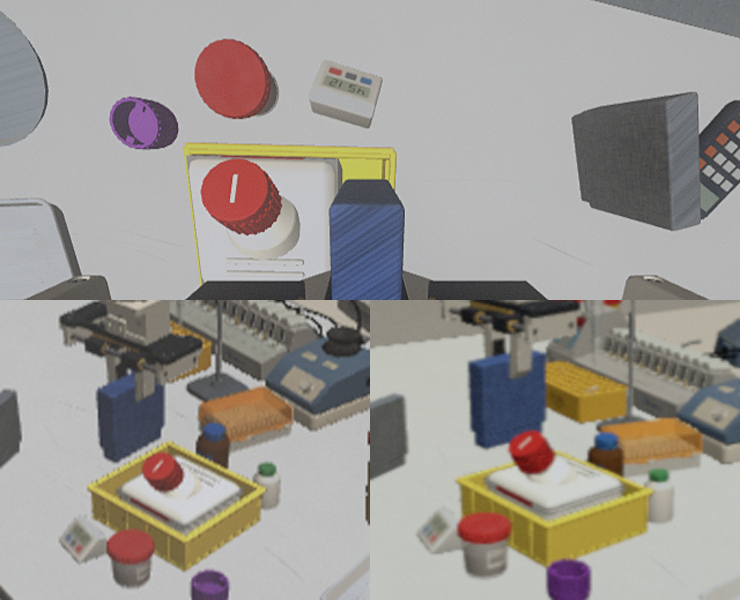

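Run:
```python
from h import *
s=observe(); c=cam("wrist",s); h=lambda p:np.array(p)/np.array([740/640,300/260])
C=np.array([535.2,45.2]);t=np.radians(11.8);M=np.array([[np.cos(t),np.sin(t)],[-np.sin(t),np.cos(t)]])
A=onz(c,h((184,145)),69);B=onz(c,h((397,147)),69)
print(A,B,np.linalg.norm(A-B),np.degrees(np.arctan2(*(B-A)[1::-1])))
for p,z in (((184,145),69),((397,147),69),((203,282),69),((340,182),84),((190,158),84)): print(p,z,M@(onz(c,h(p),z)[:2]-C))
```

```text
[468.81495868 -61.78498206  69.        ] [432.17590619 119.04028234  69.        ] 184.49985477746503 101.45427302926886
(184, 145) 69 [-86.86015849 -91.14863118]
(397, 147) 69 [-85.74687948  93.34786479]
(203, 282) 69 [ 41.9526121 -92.0030329]
(340, 182) 84 [-57.10883508  44.53170602]
(190, 158) 84 [-76.55585457 -79.67505795]
```

```bash
python3 -m inch '[[0,0,0,0.002,-0.0016,0,0.2],[0,0,0,0.002,-0.0016,0.02,0.2],[0,0,0,0.002,-0.0016,0.035,0.2],[0,0,0,0.002,-0.0016,0.045,0.2],[0,0,0,0.002,-0.0016,0.055,0.2],[0,0,0,0.002,-0.0016,0.062,0.2],[0,0,0,0.002,-0.0016,0.062,0.2]]'
python3 - <<'E'
from h import *
s=observe();Rt=rot(s["orientation"]); print(s["moment"],Rt.T@s["wrist_force"])
im=imaging.grab_frame("wrist"); cv2.imwrite("pics/w4.png",im[:,:,::-1])
E
```

```text
t: 6.9
ee_pos: [505.5, 104.3, 142.2]
orientation: [-0.0, -0.103, 0.995, -0.0]
wrist_force: [-0.5, 0.6, -1.5]
finger_gap: 31.7
grip_force: 25.0
[ 0.06741893 -0.01967353 -0.01273491] [0.36841488 0.6834885  1.48796893]
```

```bash
python3 -m inch '[[0,0,0,0,0,0.01,0.2],[0,0,0,0,0,0.02,0.2],[0,0,0,0,0,0.03,0.2],[0,0,0,0,0,0.037,0.2],[0,0,0,0,0,0.040,0.2],[0,0,0,0,0,0.040,0.2]]'
```

```text
t: 7.7
ee_pos: [505.7, 104.4, 102.5]
orientation: [-0.0, -0.103, 0.995, 0.0]
wrist_force: [0.5, 0.4, -1.4]
finger_gap: 31.8
grip_force: 25.0
```

```bash
python3 -m inch '[[0,0,0,0,0,0.002,0.2],[0,0,0,0,0,0.004,0.2],[0,0,0,0,0,0.004,0.2]]'
```

```text
t: 8.07
ee_pos: [506.3, 104.5, 99.5]
orientation: [0.0, -0.103, 0.995, -0.0]
wrist_force: [-1.7, -0.2, 4.8]
finger_gap: 32.0
grip_force: 25.0
```

```bash
python3 -m inch '[[0,0,0,0,0,0,0.41],[0,0,0,0,0,0,0.41],[0,0,0,0,0,-0.02,0.41],[0,0,0,0,0,-0.08,0.41],[0,0,0,0,0,-0.11,0.41],[0,0,0,0,0,-0.11,0.6]]'
python3 - <<'E'
from h import *
s=observe(); im=imaging.grab_frame("wrist"); cv2.imwrite("pics/w5.png",im[:,:,::-1])
delta([401.6,323,160],Rdown(118.5)); delta([401.6,323,95],Rdown(118.5))
E
```

```text
t: 8.82
ee_pos: [507.9, 104.9, 211.5]
orientation: [0.003, -0.103, 0.995, 0.0]
wrist_force: [-0.2, 0.3, -0.9]
finger_gap: 43.8
grip_force: 0.0
turn [ -0.    0.1 -16.7] shift [0.0579 0.2354 0.0494] rows 4.0
turn [ -0.    0.1 -16.7] shift [0.0581 0.2354 0.1144] rows 4.3
```

```bash
python3 -m inch '[[0,0,-6,0.014,0.058,0.02,0.9],[0,0,-12,0.028,0.12,0.04,0.9],[0,0,-16.7,0.042,0.18,0.045,0.9],[0,0,-16.7,0.056,0.2355,0.045,0.9],[0,0,-16.7,0.056,0.2355,0.045,0.9],[0,0,-16.7,0.056,0.2355,0.045,0.9]]'
python3 - <<'E'
from h import *
s=observe(); im=imaging.grab_frame("wrist"); cv2.imwrite("pics/w6.png",im[:,:,::-1])
delta([401.6,323,95],Rdown(118.5))
c=cam("wrist",s)
t=np.radians(28.5)
print([proj(c,[401.6+a*np.cos(t)-b*np.sin(t),323+a*np.sin(t)+b*np.cos(t),120]).round() for a,b in((-50,-11),(-50,11),(50,11),(50,-11))])
E
```

```text
t: 9.62
ee_pos: [401.9, 322.4, 162.3]
orientation: [-0.001, -0.247, 0.969, -0.001]
wrist_force: [0.7, -1.4, -0.6]
finger_gap: 82.4
grip_force: 0.0
turn [-0.1 -0.1 -0. ] shift [0.0002 0.0019 0.0675] rows 1.1
[array([302., 160.]), array([333., 160.]), array([331., 285.]), array([303., 285.])]
```

Run:
```python
import cv2
im=cv2.cvtColor(cv2.imread("pics/w6.png"),cv2.COLOR_BGR2GRAY)
print(im[175,280:360:2].tolist()); print(im[120:200:3,317].tolist())
```

```text
[180, 178, 178, 176, 176, 178, 176, 176, 178, 177, 178, 162, 113, 118, 116, 120, 120, 112, 115, 119, 117, 119, 121, 121, 121, 111, 62, 180, 177, 176, 177, 178, 176, 178, 177, 176, 178, 178, 174, 177]
[177, 176, 178, 179, 177, 178, 178, 178, 175, 177, 75, 87, 91, 87, 118, 112, 116, 120, 113, 122, 120, 114, 110, 110, 117, 112, 117]
```

```bash
python3 -m inch '[[0,0,0,0,0.001,0.045,0.9],[0,0,0,0,0.001,0.067,0.9],[0,0,0,0,0.001,0.067,0.1],[0,0,0,0,0.001,0.067,0.1],[0,0,0,0,0.001,0.067,0.1],[0,0,0,0,0.001,0.067,0.1],[0,0,0,0,0.001,0.067,0.1],[0,0,0,0,0.001,0.067,0.1],[0,0,0,0,0.001,0.067,0.1],[0,0,0,0,0.001,0.067,0.1],[0,0,0,0,0.001,0.067,0.1]]' 25
python3 - <<'E'
from h import *
s=observe(); delta(s["ee_pos"]+[0,0,130],Rdown(118.5))
E
```

```text
t: 11.05
ee_pos: [402.2, 324.3, 96.8]
orientation: [-0.0, -0.247, 0.969, 0.0]
wrist_force: [-0.5, -0.0, 1.8]
finger_gap: 21.9
grip_force: 25.0
turn [ 0. -0.  0.] shift [ 0.    0.   -0.13] rows 2.1
```

```bash
python3 -m inch '[[0,0,0,0,0,-0.06,0.1],[0,0,0,0,0,-0.12,0.1],[0,0,-10,0,-0.02,-0.183,0.1],[0,0,-20,-0.005,-0.06,-0.183,0.1],[0,0,-30,-0.01,-0.12,-0.183,0.1],[0,0,-40,-0.015,-0.18,-0.183,0.1],[0,0,-50,-0.02,-0.24,-0.183,0.1],[0,0,-60,-0.025,-0.30,-0.183,0.1],[0,0,-73,-0.0343,-0.3436,-0.183,0.1],[0,0,-73,-0.0343,-0.3436,-0.183,0.1],[0,0,-73,-0.0343,-0.3436,-0.183,0.1],[0,0,-73,-0.0343,-0.3436,-0.183,0.1]]'
python3 - <<'E'
from h import *
s=observe();print(s["joint_pos"].round(2)); delta([596,38.7,235],Rdown(191.5))
E
```

```text
t: 12.55
ee_pos: [598.5, 32.5, 275.0]
orientation: [-0.001, 0.771, -0.637, -0.006]
wrist_force: [-0.3, 0.4, -2.0]
finger_gap: 22.0
grip_force: 25.0
[ 0.81  0.87 -1.53  1.61  0.86  1.52  2.57]
turn [ 0.3  0.6 -0.6] shift [-0.0062  0.0011  0.04  ] rows 0.6
```

```bash
python3 - <<'E'
from h import *; import json
s=observe(); im=imaging.grab_frame("wrist"); cv2.imwrite("pics/w7.png",im[:,:,::-1])
json.dump({k:np.array(v).tolist() for k,v in s.items()},open("w7.json","w"))
E
python3 -m inch '[[0,0,10,0,0,0,0.1],[0,0,20,0,0,0,0.1],[0,0,30,0,0,0,0.1],[0,0,40,0,0,0,0.1],[0,0,50,0,0,0,0.1],[0,0,60,0,0,0,0.1],[0,0,70,0,0,0,0.1],[0,0,80,0,0,0,0.1],[0,0,90,0,0,0,0.1]]'
python3 -m inch '[[0,0,10,0,0,0,0.1],[0,0,20,0,0,0,0.1],[0,0,30,0,0,0,0.1],[0,0,40,0,0,0,0.1],[0,0,50,0,0,0,0.1],[0,0,60,0,0,0,0.1],[0,0,70,0,0,0,0.1],[0,0,80,0,0,0,0.1],[0,0,90,0,0,0,0.1],[0,0,90,0,0,0,0.1]]'
python3 - <<'E'
from h import *
s=observe();print(s["joint_pos"].round(2)); delta([596,38.7,215],Rdown(11.5))
E
```

```text
t: 13.72
ee_pos: [595.9, 40.3, 280.8]
orientation: [0.001, -0.099, 0.995, -0.001]
wrist_force: [-0.6, -0.4, -1.4]
finger_gap: 21.8
grip_force: 25.0
t: 14.98
ee_pos: [596.1, 40.1, 281.2]
orientation: [0.002, 0.631, 0.776, 0.0]
wrist_force: [-0.2, 0.3, -0.8]
finger_gap: 21.9
grip_force: 25.0
[ 0.53  0.45 -0.87  1.62  0.36  1.24 -0.2 ]
turn [0.1 0.1 0.2] shift [-0.0012 -0.0005  0.0662] rows 1.1
```

```bash
python3 -m inch '[[0,0,0,-0.001,0,0.04,0.1],[0,0,0,-0.001,0,0.08,0.1],[0,0,0,-0.001,0,0.08,0.1],[0,0,0,-0.001,0,0.08,0.1]]'
python3 - <<'E'
from h import *; import json
s=observe(); im=imaging.grab_frame("wrist"); cv2.imwrite("pics/w8.png",im[:,:,::-1])
json.dump({k:np.array(v).tolist() for k,v in s.items()},open("w8.json","w"))
a=cv2.imread("pics/w7.png")
c=cam("wrist",json.load(open("w7.json")));d=cam("wrist",s)
for c in(c,d):
  for k in((-80,-90),(80,-90),(80,90),(-80,90)):
    t=np.radians(11.6);print(k,proj(c,[532.6+k[0]*np.cos(t)-k[1]*np.sin(t),45.2+k[0]*np.sin(t)+k[1]*np.cos(t),69]).round())
cv2.imwrite("pics/w78.png",np.vstack([cv2.resize(x[30:250,130:530],(545,300),interpolation=cv2.INTER_CUBIC) for x in (a,im[:,:,::-1])]))
E
```

```text
t: 15.48
ee_pos: [597.5, 38.6, 201.5]
orientation: [0.001, 0.632, 0.775, 0.001]
wrist_force: [1.3, -0.0, 0.1]
finger_gap: 22.0
grip_force: 25.0
(-80, -90) [430. 129.]
(80, -90) [301. 131.]
(80, 90) [304. 261.]
(-80, 90) [417. 260.]
(-80, -90) [191. 257.]
(80, -90) [332. 257.]
(80, 90) [335.  86.]
(-80, 90) [168.  85.]
```

View pics/w78.png

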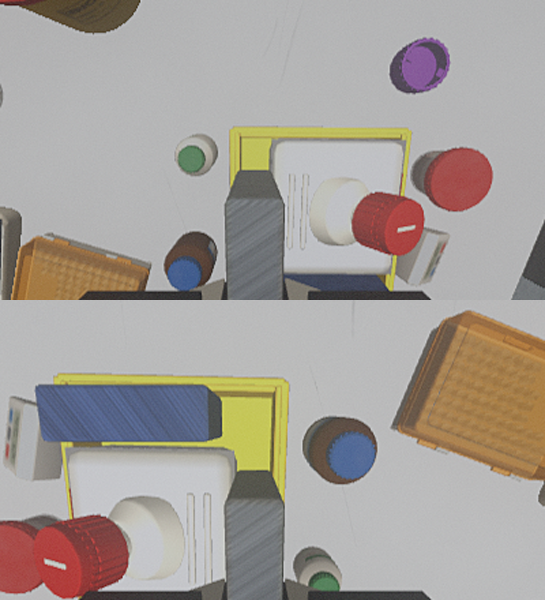

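```bash
python3 -m inch '[[0,0,0,-0.001,0.001,0.01,0.1],[0,0,0,-0.001,0.001,0.025,0.1],[0,0,0,-0.001,0.001,0.035,0.1],[0,0,0,-0.001,0.001,0.045,0.1],[0,0,0,-0.001,0.001,0.055,0.1],[0,0,0,-0.001,0.001,0.055,0.1]]'
```

```text
t: 16.27
ee_pos: [597.2, 37.0, 143.6]
orientation: [-0.001, 0.632, 0.775, -0.001]
wrist_force: [-0.2, -0.9, -1.2]
finger_gap: 22.0
grip_force: 25.0
```

```bash
python3 -m inch '[[0,0,0,0,0,0.01,0.1],[0,0,0,0,0,0.02,0.1],[0,0,0,0,0,0.03,0.1],[0,0,0,0,0,0.036,0.1],[0,0,0,0,0,0.036,0.1]]'
```

```text
t: 16.9
ee_pos: [597.5, 37.0, 108.0]
orientation: [-0.0, 0.632, 0.775, -0.0]
wrist_force: [0.1, -0.1, -0.1]
finger_gap: 21.8
grip_force: 25.0
```

```bash
python3 -m inch '[[0,0,0,0,0,0.003,0.1],[0,0,0,0,0,0.006,0.1],[0,0,0,0,0,0.007,0.1],[0,0,0,0,0,0.007,0.1]]'
```

```text
t: 17.4
ee_pos: [598.0, 37.1, 101.9]
orientation: [0.0, 0.632, 0.775, 0.0]
wrist_force: [-0.6, -0.1, 0.6]
finger_gap: 22.0
grip_force: 25.0
```

```bash
python3 -m inch '[[0,0,0,0,0,0.001,0.1],[0,0,0,0,0,0.002,0.1],[0,0,0,0,0,0.002,0.1]]'
```

```text
t: 17.77
ee_pos: [598.4, 37.3, 101.8]
orientation: [0.001, 0.632, 0.775, -0.0]
wrist_force: [-4.9, -0.8, 14.0]
finger_gap: 21.9
grip_force: 25.1
```

```bash
python3 -m inch '[[0,0,0,0,0,-0.001,0.5],[0,0,0,0,0,-0.002,0.5],[0,0,0,0,0,-0.002,0.5],[0,0,0,0,0,-0.03,0.5],[0,0,0,0,0,-0.09,0.5],[0,0,0,0,0,-0.14,0.65],[0,0,0,0,0,-0.17,0.65],[0,0,0,0,0,-0.17,0.65]]'
python3 - <<'E'
from h import *; import json
s=observe(); im=imaging.grab_frame("wrist"); cv2.imwrite("pics/w9.png",im[:,:,::-1]); print(s["joint_pos"].round(2))
json.dump({k:np.array(v).tolist() for k,v in s.items()},open("w9.json","w"))
E
```

```text
t: 18.77
ee_pos: [599.5, 37.5, 272.4]
orientation: [0.002, 0.632, 0.775, 0.002]
wrist_force: [0.4, -0.4, -1.0]
finger_gap: 59.1
grip_force: 0.0
[ 0.53  0.46 -0.87  1.62  0.37  1.22 -0.21]
```

```bash
python3 -m inch '[[0,0,-10,-0.02,-0.004,0,0.65],[0,0,-20,-0.04,-0.008,0,0.65],[0,0,-30,-0.06,-0.012,0,0.65],[0,0,-40,-0.078,-0.016,0,0.65],[0,0,-50,-0.078,-0.016,0,0.65],[0,0,-52.5,-0.078,-0.016,0,0.65],[0,0,-52.5,-0.078,-0.016,0,0.65],[0,0,-52.5,-0.078,-0.016,0,0.65]]'
python3 - <<'E'
from h import *; import json
s=observe(); im=imaging.grab_frame("wrist"); cv2.imwrite("pics/w10.png",im[:,:,::-1]); print(s["joint_pos"].round(2))
json.dump({k:np.array(v).tolist() for k,v in s.items()},open("w10.json","w"))
for f in("w9","w10"):
    c=cam("wrist",json.load(open(f+".json"))); print(proj(c,[481,15,143]), proj(c,[597,38,125]))
a=cv2.imread("pics/w9.png")
sd=imaging.grab_frame("side")[:,:,::-1]
f=lambda m:cv2.resize(m,(400,300),interpolation=cv2.INTER_CUBIC)
np.save("off.npy",0)
c=cam("wrist",json.load(open("w9.json"))); u,v=proj(c,[490,15,130]).astype(int); u=max(u,80);v=min(max(v,60),340)
A=f(a[v-60:v+60,u-80:u+80]); print("A",u-80,v-60)
c=cam("wrist",s); u,v=proj(c,[490,15,130]).astype(int);u=max(u,80);v=min(max(v,60),340)
B=f(im[v-60:v+60,u-80:u+80,::-1]); print("B",u-80,v-60)
D=f(im[20:260,160:480,::-1])
S=f(sd[165:255,290:410])
cv2.imwrite("pics/q.png",np.vstack([np.hstack([A,B]),np.hstack([D,S])]))
E
```

```text
t: 19.82
ee_pos: [597.4, -42.5, 268.7]
orientation: [-0.001, 0.225, 0.974, -0.0]
wrist_force: [1.0, 0.3, -0.4]
finger_gap: 60.1
grip_force: 0.0
[ 0.78  0.54 -1.05  1.62  0.49  1.27  0.75]
[201.01783811 196.1875968 ] [313.91256534 192.7308631 ]
[317.62547962  61.27956241] [384.55654649 162.24517081]
A 133 134
B 241 13
```

View pics/q.png

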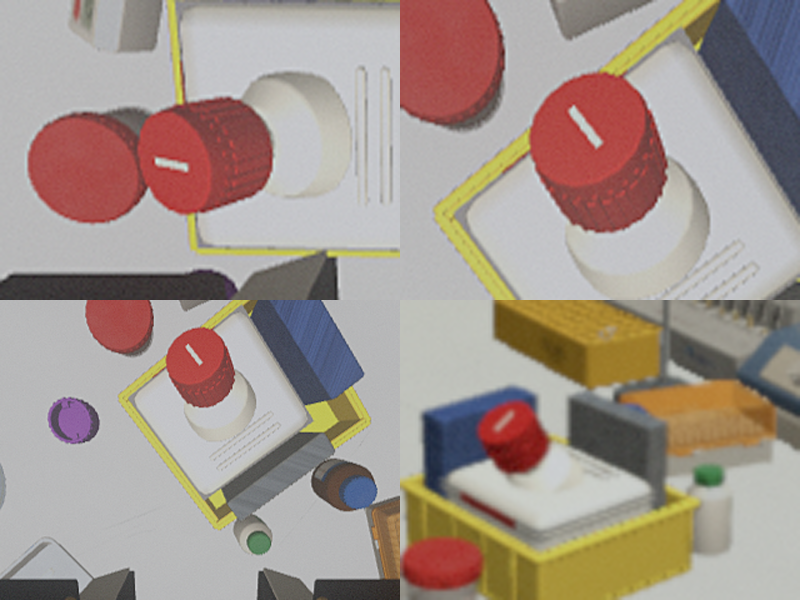

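Run:
```python
from h import *; import json
from scipy.optimize import least_squares as ls
cs=[cam("wrist",json.load(open(f"w{i}.json"))) for i in (9,10,2,7)]
px=[(203.8,198.),(316.2,65.4),(50+157/3,25+226/3),(130+391/1.3625,30+223/1.364)]
for n in ([0,1],[0,1,3],[0,1,2,3]):
    r=ls(lambda P:np.concatenate([proj(cs[i],P)-px[i] for i in n]),[481,15,143]); print(r.x.round(1),r.fun.round(1))
for i in range(4): print(onz(cs[i],px[i],142.8).round(1))
d=cs[1]; g=lambda p:np.array(p)/1.25+[160,20]
L,Bq,Rr=[onz(d,g(p),69) for p in((121,98),(220,227),(370,117))]
print(L,Bq,Rr,(L+Rr)/2,[np.degrees(np.arctan2(*(b-a)[1::-1])) for a,b in((L,Bq),(Bq,Rr))],np.linalg.norm(L-Bq),np.linalg.norm(Bq-Rr))
# block tops
print("blue inner edge",[onz(d,g(p),125)[:2] for p in((305,99),)],"grey",[onz(d,g(p),125)[:2] for p in((229,213),(333,157))])
```

```text
[483.   12.6 139.9] [ 0.  0. -0. -0.]
[482.9  12.1 130.3] [ 3.3 -1.9 -0.4  2.2  5.2  1.1]
[484.5  11.5 138.7] [ 1.8  0.9 -0.3  2.4  3.   0.8  6.7  2.3]
[484.   13.5 142.8]
[483.5  12.3 142.8]
[483.9  11.4 142.8]
[494.1   9.7 142.8]
[472.48915926 -61.19818489  69.        ] [629.25222861 -30.00367499  69.        ] [592.73813369 146.41450502  69.        ] [532.61364647  42.60816006  69.        ] [np.float64(11.25435837492109), np.float64(101.69366133133393)] 159.8366583739015 180.1573017271527
blue inner edge [array([546.96496827,  79.43726592])] grey [array([605.72002534, -14.37583141]), array([600.04510153,  84.02455066])]
```

```bash
cat >> h.py <<'E'
Y=np.radians(11.5); ROT=np.array([[np.cos(Y),-np.sin(Y),0],[np.sin(Y),np.cos(Y),0],[0,0,1]])
AX=ROT@[-.5,0,.8660254]; PO=np.array([483.8,12.9,142.8])-36*AX
def Rcap(phi):
    p=np.radians(phi); u=ROT@[0,1,0]; y=np.cos(p)*u+np.sin(p)*np.cross(AX,u); z=-AX; return np.c_[np.cross(y,z),y,z]
E
python3 - <<'E'
from h import *
print(PO,AX)
delta(PO+110*AX,Rcap(-38)); delta(PO+110*AX,Rcap(142)); delta(PO+8*AX,Rcap(-38))
E
```

```text
[501.43864468  16.48862282 111.6230856 ] [-0.48996235 -0.09968397  0.8660254 ]
turn [-18.4 -23.8   0.5] shift [ 0.1559 -0.0226  0.0625] rows 2.8
turn [  36.8  -28.5 -173.4] shift [ 0.1559 -0.0226  0.0625] rows 16.8
turn [-18.4 -23.8   0.5] shift [0.1154 0.0085 0.1508] rows 3.0
```

```bash
python3 -m inch '[[-5,-6,0,0.05,-0.007,0,0.65],[-10,-12,0,0.1,-0.015,0.01,0.65],[-15,-18,0.3,0.156,-0.0226,0.03,0.65],[-18.4,-23.8,0.5,0.156,-0.0226,0.0625,0.65],[-18.4,-23.8,0.5,0.156,-0.0226,0.0625,0.65],[-18.4,-23.8,0.5,0.156,-0.0226,0.0625,0.65],[-18.4,-23.8,0.5,0.156,-0.0226,0.0625,0.65]]'
python3 - <<'E'
from h import *
s=observe();print(s["joint_pos"].round(2)); delta(PO+8*AX,Rcap(-38))
E
```

```text
t: 20.8
ee_pos: [453.9, 5.7, 210.5]
orientation: [0.233, 0.22, 0.941, 0.109]
wrist_force: [-10.4, -3.4, -11.6]
finger_gap: 60.0
grip_force: 0.0
[ 1.44 -0.31 -1.21  2.42 -1.04  0.55  2.12]
turn [ 0.  -0.3  0.1] shift [ 0.0059 -0.0036  0.102 ] rows 1.6
```

```bash
python3 -m inch '[[0,0,10,0.002,-0.001,0.02,0.65],[0,0,20,0.004,-0.003,0.04,0.65],[0,0,30,0.004,-0.003,0.04,0.65],[0,0,40,0.004,-0.003,0.04,0.65],[0,0,50,0.004,-0.003,0.04,0.65],[0,0,60,0.004,-0.003,0.04,0.65],[0,0,70,0.004,-0.003,0.04,0.65],[0,0,80,0.004,-0.003,0.04,0.65],[0,0,90,0.004,-0.003,0.04,0.65],[0,0,90,0.004,-0.003,0.04,0.65]]'
python3 - <<'E'
from h import *
s=observe();print(s["joint_pos"].round(2)); delta(PO+70*AX,Rcap(52))
E
```

```text
t: 22.05
ee_pos: [468.9, 8.1, 180.8]
orientation: [0.088, 0.822, 0.51, 0.239]
wrist_force: [0.7, 0.6, 0.0]
finger_gap: 59.6
grip_force: 0.0
[ 1.75 -0.31 -1.53  2.42 -1.2   0.51  0.7 ]
turn [  -0.4   -0.7 -179.8] shift [-0.002  -0.0054  0.0067] rows 16.8
```

```bash
python3 -m inch '[[0,0,10,-0.002,-0.005,0.015,0.65],[0,0,20,-0.002,-0.005,0.015,0.65],[0,0,30,-0.002,-0.005,0.015,0.65],[0,0,40,-0.002,-0.005,0.015,0.65],[0,0,50,-0.002,-0.005,0.015,0.65],[0,0,60,-0.002,-0.005,0.015,0.65],[0,0,70,-0.002,-0.005,0.015,0.65],[0,0,80,-0.002,-0.005,0.015,0.65],[0,0,90,-0.002,-0.005,0.015,0.65],[0,0,90,-0.002,-0.005,0.015,0.65]]'
python3 - <<'E'
from h import *
s=observe();print(s["joint_pos"].round(2)); delta(PO+60*AX,Rcap(142));delta(PO+8*AX,Rcap(142))
E
```

```text
t: 23.3
ee_pos: [467.9, 10.3, 180.0]
orientation: [-0.105, 0.943, -0.219, 0.229]
wrist_force: [-0.6, -0.3, -0.4]
finger_gap: 59.5
grip_force: 0.0
[ 1.74 -0.31 -1.53  2.42 -1.19  0.5  -0.89]
turn [0.4 0.6 0.3] shift [-0.0031  0.0032  0.0164] rows 0.3
turn [0.4 0.6 0.3] shift [-0.0025  0.0028  0.0683] rows 1.1
```

```bash
python3 -m inch '[[0,0,0,-0.003,0.003,0.01,0.65],[0,0,0,-0.003,0.003,0.016,0.65],[0,0,0,-0.003,0.003,0.016,0.65]]'
python3 - <<'E'
from h import *
s=observe();print(s["joint_pos"].round(2)); delta(PO+60*AX,Rcap(142));delta(PO+8*AX,Rcap(142))
E
```

```text
t: 23.68
ee_pos: [467.2, 11.1, 179.6]
orientation: [-0.105, 0.942, -0.221, 0.228]
wrist_force: [-0.2, 0.6, 0.3]
finger_gap: 59.8
grip_force: 0.0
[ 1.73 -0.31 -1.53  2.42 -1.18  0.5  -0.9 ]
turn [0.6 0.7 0.1] shift [-0.002   0.0035  0.0162] rows 0.3
turn [0.6 0.7 0.1] shift [-0.0013  0.0029  0.0682] rows 1.1
```

```bash
cat > kin.py <<'E'
import numpy as np, json
from scipy.spatial.transform import Rotation as R
from scipy.optimize import least_squares as ls
import itertools
def rotz(a): return R.from_euler('z',a).as_matrix()
def roty(a): return R.from_euler('y',a).as_matrix()
def fk(q,p,sg):
    # p: az0, roll0, then 3-vector offsets before joints 2..7 & tool (x,y,z each)
    Rm=rotz(p[0]); t=np.zeros(3); O=p[2:].reshape(4,3) # shoulder, elbow, wrist, tool
    Rm=Rm@rotz(sg[0]*q[0]); t=t+Rm@O[0]; Rm=Rm@roty(q[1])@rotz(sg[1]*q[2]); t=t+Rm@O[1]
    Rm=Rm@roty(q[3])@rotz(sg[2]*q[4]); t=t+Rm@O[2]
    Rm=Rm@roty(q[5])@rotz(sg[3]*q[6]+p[1]); t=t+Rm@O[3]
    return t,Rm
E
python3 - <<'E'
from kin import *
from cell import observe
S=[json.load(open(f"w{i}.json")) for i in (1,2,7,8,9,10)]
s=observe(); S.append({k:np.array(v).tolist() for k,v in s.items()})
D=[(np.array(x["joint_pos"]),np.array(x["ee_pos"]),R.from_quat(np.array(x["orientation"])[[1,2,3,0]]).as_matrix()) for x in S]
def res(p,sg):
    o=[]
    for q,t,Rm in D:
        a,b=fk(q,p,sg); o+=list((a-t)/1)+list(300*(b-Rm).ravel())
    return np.array(o)
best=None
for sg in itertools.product((1,-1),repeat=4):
  for az in (0,1.6,3.1,-1.6):
    p0=np.array([az,0,0,0,330,0,0,350,0,0,350,0,0,200.])
    r=ls(res,p0,args=(sg,),max_nfev=200)
    if best is None or r.cost<best[0]: best=(r.cost,sg,r.x)
print(best[0],best[1],best[2].round(2),np.abs(res(best[2],best[1])).max())
json.dump([list(best[2]),best[1]],open("kin.json","w"))
for q,_,_ in D: print(q.round(2))
E
```

```text
2.405686499661316e-25 (-1, -1, -1, -1) [-0.0000e+00  1.5700e+00 -0.0000e+00 -1.4800e+01  3.4640e+02 -0.0000e+00
 -1.1700e+01  5.0573e+02  0.0000e+00 -3.5000e-01  4.7070e+02  0.0000e+00
  0.0000e+00  3.6367e+02] 2.3314683517128287e-13
[-0.26  0.05 -0.18  1.88  0.01  1.22  0.79]
[-0.25  0.48 -0.14  1.31  0.07  1.35  0.84]
[ 0.81  0.87 -1.53  1.61  0.86  1.52  2.57]
[ 0.5   0.53 -0.83  1.7   0.43  1.1  -0.25]
[ 0.53  0.46 -0.87  1.62  0.37  1.22 -0.21]
[ 0.78  0.54 -1.05  1.62  0.49  1.27  0.75]
[ 1.73 -0.31 -1.53  2.42 -1.18  0.5  -0.9 ]
```

```bash
cat >> kin.py <<'E'
_p,SG=json.load(open("kin.json")); P_=np.array(_p)
LO=np.array([-2.88,-.31,-1.54,.2,-1.41,.19,-2.57]);HI=np.array([2.88,2.03,1.56,2.42,4.55,2.02,2.57])
def ik(t,Rm,q0,m=.03):
    f=lambda q:(lambda a:np.r_[(a[0]-t),300*(a[1]-Rm).ravel()])(fk(q,P_,SG))
    g=lambda q:np.r_[f(q),.02*(q-q0)]
    r=ls(g,np.clip(q0,LO+m+.001,HI-m-.001),bounds=(LO+m,HI-m)); a=fk(r.x,P_,SG)
    return r.x,np.linalg.norm(a[0]-t),np.degrees(np.linalg.norm(R.from_matrix(Rm.T@a[1]).as_rotvec()))
E
cat >> h.py <<'E'
def cappose(phi,out,dl,g=27):
    "TCP pose gripping cap g mm above rim, cap drawn out mm, tool tilted dl deg about own y toward vertical"
    c=1 if abs(phi)<90 else -1
    Rw=Rcap(phi)@R.from_euler('y',c*dl,degrees=True).as_matrix()
    return PO+(g+out)*AX+19*Rw[:,2],Rw
E
python3 - <<'E'
from kin import *; from h import cappose
print("tilt check",[cappose(0,0,d)[1][:,2].round(3) for d in(0,5,-5)],cappose(180,0,5)[1][:,2].round(3))
rng=np.random.default_rng(0)
for flip in(0,180):
  for d in (0,4,6,-4,-6):
    best=None
    for k in range(12):
      q=rng.uniform(LO,HI); E=0;Q=[]
      q[2]=rng.uniform(-1.4,1.4)
      for i,(ph,o) in enumerate([(-38,0),(-38,-6.5),(-15,-6.5),(10,-6.5),(37,-6.5),(37,25),(37,40)]):
        t,Rm=cappose((ph+flip+180)%360-180,o,d) if flip==0 else cappose(ph+180 if ph<=0 else ph-180,o,d)
        q,e,a=ik(t,Rm,q); E+=e+a*3; Q.append(q)
      if best is None or E<best[0]: best=(E,Q)
    print(flip,d,round(best[0],2),best[1][0].round(2),best[1][4].round(2),best[1][-1].round(2))
E
```

```text
tilt check [array([ 0.49 ,  0.1  , -0.866]), array([ 0.414,  0.084, -0.906]), array([ 0.562,  0.114, -0.819])] [ 0.414  0.084 -0.906]
0 0 90.63 [ 1.22  0.78 -1.51  2.39  1.56  0.69 -0.25] [ 1.2   0.83 -1.51  2.39  1.6   0.73  1.04] [ 1.34  0.46 -1.51  2.39  1.14  0.42  1.37]
0 4 10.08 [ 1.24  0.78 -1.51  2.38  1.45  0.66 -0.13] [ 1.14  0.75 -1.48  2.39  1.54  0.74  1.01] [ 1.29  0.44 -1.51  2.39  1.14  0.48  1.31]
0 6 0.0 [ 0.96  0.35 -1.02  2.36  0.69  0.22  0.5 ] [ 0.87  0.38 -1.08  2.37  1.28  0.37  1.13] [ 1.22  0.33 -1.42  2.39  1.01  0.42  1.4 ]
0 -4 192.05 [ 1.18  0.8  -1.51  2.39  1.64  0.74 -0.33] [ 1.25  0.87 -1.51  2.39  1.64  0.68  1.08] [ 1.39  0.5  -1.51  2.39  1.15  0.36  1.43]
0 -6 240.92 [ 1.16  0.81 -1.51  2.39  1.68  0.78 -0.38] [ 1.28  0.9  -1.51  2.39  1.66  0.65  1.1 ] [ 1.41  0.53 -1.51  2.39  1.16  0.34  1.45]
180 0 150.44 [ 0.97  0.27 -1.03  2.36  0.56  0.22 -2.54] [ 1.2   0.83 -1.51  2.39  1.6   0.73 -2.1 ] [ 1.34  0.46 -1.51  2.39  1.14  0.42 -1.77]
180 4 56.71 [-0.15  0.19  0.19  2.39 -0.97  0.22 -1.07] [-0.7   0.25  0.7   2.39 -1.08  0.22  0.24] [ 1.29  0.44 -1.51  2.39  1.14  0.48 -1.83]
180 6 11.85 [ 0.03  0.19 -0.    2.38 -0.82  0.22 -1.21] [-0.79  0.26  0.78  2.39 -0.97  0.22  0.11] [ 1.13  0.23 -1.29  2.39  0.83  0.33 -1.59]
180 -4 260.21 [ 0.99  0.22 -1.06  2.36  0.53  0.22 -2.54] [ 1.25  0.87 -1.51  2.39  1.64  0.68 -2.06] [ 1.39  0.5  -1.51  2.39  1.15  0.36 -1.72]
180 -6 313.66 [ 0.99  0.19 -1.07  2.37  0.52  0.22 -2.54] [ 1.28  0.9  -1.51  2.39  1.66  0.65 -2.04] [ 1.41  0.53 -1.51  2.39  1.16  0.34 -1.69]
```

Run:
```python
from kin import *; from h import *
s=observe(); w=json.load(open("w10.json")); q=np.array(w["joint_pos"]); q10=q
delta(w["ee_pos"],Rdown(243.7),s)
t0,R0=fk(q,P_,SG); 
from scipy.spatial.transform import Slerp
def go(q,t1,R1,n=8):
    t0,R0=fk(q,P_,SG); S=Slerp([0,1],R.from_matrix([R0,R1])); E=0
    for u in np.linspace(0,1,n+1)[1:]:
        q,e,a=ik(t0+(t1-t0)*u,S(u).as_matrix(),q); E=max(E,e+a)
    print(q.round(2),round(E,2)); return q
for d in (7,9,11):
    print("delta",d); q=q10
    t,Rm=cappose(-38,60,d); q=go(q,t+[60,0,40],Rm); t,Rm=cappose(-38,45,d); q=go(q,t,Rm)
    for ph,o in((-38,0),(-38,-6.5),(0,-6.5),(37,-6.5),(37,30),(37,45)):
        t,Rm=cappose(ph,o,d); q=go(q,t,Rm)
```

```text
turn [-17.8 -23.   -0.1] shift [ 0.163  -0.0274 -0.0211] rows 2.7
delta 7
[ 1.29  0.31 -1.38  2.2   0.33  0.49  0.85] 0.0
[ 1.29  0.29 -1.33  2.36  0.36  0.33  0.83] 0.0
[ 0.93  0.34 -0.98  2.34  0.53  0.23  0.67] 0.0
[ 0.91  0.36 -0.97  2.34  0.61  0.22  0.59] 0.0
[ 0.85  0.35 -0.99  2.34  0.89  0.3   0.9 ] 0.0
[ 0.78  0.34 -0.98  2.37  1.19  0.34  1.19] 0.0
[ 1.03  0.26 -1.21  2.38  0.92  0.36  1.45] 0.0
[ 1.17  0.24 -1.35  2.38  0.82  0.37  1.56] 0.0
delta 9
[ 1.28  0.34 -1.37  2.17  0.33  0.54  0.87] 0.0
[ 1.29  0.32 -1.33  2.33  0.36  0.38  0.85] 0.0
[ 0.97  0.37 -1.03  2.32  0.51  0.28  0.7 ] 0.0
[ 0.93  0.38 -0.99  2.32  0.53  0.27  0.69] 0.0
[ 0.85  0.37 -1.    2.31  0.82  0.35  0.97] 0.0
[ 0.75  0.34 -0.98  2.35  1.13  0.39  1.23] 0.0
[ 0.97  0.26 -1.18  2.36  0.89  0.4   1.46] 0.0
[ 1.1   0.22 -1.29  2.36  0.78  0.41  1.57] 0.0
delta 11
[ 1.26  0.37 -1.36  2.15  0.32  0.58  0.88] 0.0
[ 1.28  0.35 -1.33  2.31  0.35  0.43  0.86] 0.0
[ 1.01  0.41 -1.07  2.29  0.49  0.34  0.74] 0.0
[ 0.97  0.42 -1.04  2.29  0.51  0.32  0.72] 0.0
[ 0.86  0.39 -1.03  2.28  0.8   0.42  0.99] 0.0
[ 0.76  0.37 -1.01  2.33  1.11  0.46  1.23] 0.0
[ 0.94  0.27 -1.18  2.34  0.9   0.47  1.44] 0.0
[ 1.05  0.24 -1.28  2.34  0.8   0.47  1.53] 0.0
```

```bash
python3 -m inch '[[-2,-3,0,0.01,-0.002,-0.03,0.65],[-6,-8,0,0.05,-0.01,-0.05,0.65],[-12,-16,0,0.1,-0.02,-0.04,0.65],[-17.8,-23,0,0.163,-0.0274,-0.0211,0.65],[-17.8,-23,0,0.163,-0.0274,-0.0211,0.65],[-17.8,-23,0,0.163,-0.0274,-0.0211,0.65]]'
python3 - <<'E'
from h import *
s=observe();print(s["joint_pos"].round(2)); import json;w=json.load(open("w10.json"));delta(w["ee_pos"],Rdown(243.7),s)
E
```

```text
t: 24.42
ee_pos: [509.4, -20.9, 331.8]
orientation: [-0.029, 0.976, -0.217, 0.018]
wrist_force: [-2.3, -0.7, 2.8]
finger_gap: 60.1
grip_force: 0.0
[ 1.14  0.33 -1.34  1.78  0.3   1.24 -2.28]
turn [-3.7 -1.2  1.2] shift [ 0.0875 -0.0135  0.066 ] rows 1.8
```

```bash
python3 -m inch '[[-3.7,-1.2,-8,0.03,-0.005,0.01,0.8],[-3.7,-1.2,-18,0.06,-0.01,0.02,0.8],[-3.7,-1.2,-28,0.08,-0.013,0.03,0.8],[-3.7,-1.2,-38,0.0875,-0.0135,0.03,0.8],[-3.7,-1.2,-48,0.0875,-0.0135,0.03,0.8],[-3.7,-1.2,-58,0.0875,-0.0135,0.03,0.8],[-3.7,-1.2,-68,0.0875,-0.0135,0.03,0.8],[-3.7,-1.2,-78,0.0875,-0.0135,0.03,0.8],[-3.7,-1.2,-88,0.0875,-0.0135,0.03,0.8],[-3.7,-1.2,-88,0.0875,-0.0135,0.03,0.8]]'
python3 - <<'E'
from h import *
s=observe();print(s["joint_pos"].round(2)); delta([600,-30,300],Rdown(63.7),s)
E
```

```text
t: 25.68
ee_pos: [593.9, -40.1, 302.9]
orientation: [0.015, 0.851, 0.524, 0.019]
wrist_force: [0.8, -0.3, -0.5]
finger_gap: 73.5
grip_force: 0.0
[ 0.96  0.72 -1.47  1.63  0.75  1.42 -1.04]
turn [  2.7   1.3 -90.5] shift [0.0117 0.0007 0.0031] rows 8.5
```

```bash
python3 -m inch '[[0,0,-10,0.01,0,0,0.8],[0.5,0.2,-20,0.01,0,0,0.8],[1,0.5,-30,0.01,0,0,0.8],[1.5,0.7,-40,0.01,0,0,0.8],[2,1,-50,0.01,0,0,0.8],[2.7,1.3,-60,0.01,0,0,0.8],[2.7,1.3,-70,0.01,0,0,0.8],[2.7,1.3,-80,0.01,0,0,0.8],[2.7,1.3,-90,0.01,0,0,0.8],[2.7,1.3,-90,0.01,0,0,0.8]]'
python3 - <<'E'
from h import *
s=observe();print(s["joint_pos"].round(2)); t,Rm=cappose(-38,60,10); delta(t+[60,0,40],Rm,s);delta(t+[15,0,10],Rm,s)
E
```

```text
t: 26.92
ee_pos: [598.6, -30.9, 303.6]
orientation: [0.001, 0.233, 0.972, -0.0]
wrist_force: [0.2, -0.4, -0.2]
finger_gap: 73.8
grip_force: 0.0
[ 0.91  0.81 -1.52  1.58  0.81  1.53  0.48]
turn [-18.4 -13.6  -2. ] shift [0.0845 0.0044 0.094 ] rows 2.1
turn [-18.4 -13.6  -2. ] shift [ 0.1246 -0.016   0.124 ] rows 2.8
```

```bash
python3 -m inch '[[-4,-3,-0.5,0.02,0.001,0.02,0.8],[-9,-7,-1,0.04,0.002,0.045,0.8],[-14,-10,-1.5,0.06,0.003,0.07,0.8],[-18.4,-13.6,-2,0.0845,0.0044,0.094,0.8],[-18.4,-13.6,-2,0.0845,0.0044,0.094,0.8],[-18.4,-13.6,-2,0.0845,0.0044,0.094,0.8]]'
python3 - <<'E'
from h import *
from kin import ik
s=observe();print(s["joint_pos"].round(2))
for o in(45,0): t,Rm=cappose(-38,o,10); delta(t,Rm,s); print(ik(t,Rm,s["joint_pos"]))
E
```

```text
t: 27.68
ee_pos: [526.3, 10.1, 210.6]
orientation: [0.153, 0.211, 0.957, 0.128]
wrist_force: [0.6, -0.1, 1.0]
finger_gap: 73.1
grip_force: 0.0
[ 1.34  0.52 -1.53  2.16  0.63  0.65  0.6 ]
turn [ 0.1  0.1 -0. ] shift [ 0.0604 -0.0341  0.0318] rows 1.2
(array([ 1.35666494,  0.4747119 , -1.47518821,  2.31734247,  0.68267873,
        0.48326743,  0.55395501]), np.float64(4.292129276949064e-07), np.float64(6.294844225379696e-08))
turn [ 0.1  0.1 -0. ] shift [ 0.0526 -0.0341  0.0761] rows 1.6
(array([ 1.12367399,  0.50645147, -1.2371388 ,  2.3029743 ,  0.82543871,
        0.39776171,  0.42644474]), np.float64(1.8293975889851086e-06), np.float64(1.8316580421224212e-07))
```

```bash
python3 -m inch '[[0,0,0,0.03,-0.017,0.005,0.8],[0,0,0,0.0604,-0.0341,0.02,0.8],[0,0,0,0.0604,-0.0341,0.0318,0.8],[0,0,0,0.0604,-0.0341,0.0318,0.8]]'
python3 - <<'E'
from h import *
s=observe();print(s["joint_pos"].round(2))
for o in(45,0): t,Rm=cappose(-38,o,10); delta(t,Rm,s)
im=imaging.grab_frame("wrist"); sd=imaging.grab_frame("side"); sc=imaging.grab_frame("scene")
f=lambda m:cv2.resize(m[:,:,::-1],(400,300),interpolation=cv2.INTER_CUBIC)
cv2.imwrite("pics/z.png",np.hstack([f(im),f(sd[130:250,270:430])]))
red=((im[:,:,0]>120)&(im[:,:,1]<90)&(im[:,:,2]<90)).astype(np.uint8)
n,l,st,ce=cv2.connectedComponentsWithStats(red); print([(st[i].tolist(),ce[i].round().tolist()) for i in range(1,n) if st[i][4]>200])
c=cam("wrist",s); print("cap top exp",proj(c,PO+36*AX),"rim exp",proj(c,PO))
E
```

```text
t: 28.18
ee_pos: [474.0, 13.8, 156.9]
orientation: [0.153, 0.21, 0.957, 0.129]
wrist_force: [0.3, -0.1, 1.2]
finger_gap: 73.7
grip_force: 0.0
[ 1.34  0.43 -1.44  2.32  0.59  0.45  0.64]
turn [0.2 0.1 0.1] shift [ 0.0008 -0.0016 -0.0003] rows 0.0
turn [0.2 0.1 0.1] shift [-0.007  -0.0017  0.044 ] rows 0.7
[([148, 99, 89, 82, 5452], [192.0, 140.0]), ([278, 210, 68, 59, 2980], [312.0, 242.0])]
cap top exp [313.89348391 247.99059134] rim exp [314.18323266 236.3898103 ]
```

```bash
python3 -m inch '[[0,0,0,-0.002,-0.0017,0.015,0.8],[0,0,0,-0.005,-0.0017,0.03,0.8],[0,0,0,-0.007,-0.0017,0.044,0.8],[0,0,0,-0.007,-0.0017,0.044,0.8],[0,0,0,-0.007,-0.0017,0.044,0.4],[0,0,0,-0.007,-0.0017,0.044,0.4],[0,0,0,-0.007,-0.0017,0.044,0.4],[0,0,0,-0.007,-0.0017,0.044,0.4],[0,0,0,-0.007,-0.0017,0.044,0.4]]' 50
python3 - <<'E'
from h import *
s=observe();print(s["joint_pos"].round(2),AX@s["wrist_force"],s["moment"])
t,Rm=cappose(-38,0,10); delta(t,Rm,s)
E
```

```text
t: 29.45
ee_pos: [492.5, 16.6, 116.4]
orientation: [0.153, 0.209, 0.957, 0.128]
wrist_force: [-1.7, -0.3, 6.1]
finger_gap: 45.5
grip_force: 50.0
[ 1.08  0.46 -1.17  2.31  0.71  0.35  0.54] 6.106602847952527 [-0.12819169  0.47318869  0.04894952]
turn [0.1 0.  0.2] shift [-0.002   0.0017 -0.0001] rows 0.0
```

```bash
python3 -m inch '[[0,0,0,-0.0004,0,0.002,0.4],[0,0,0,-0.0008,0,0.004,0.4],[0,0,0,-0.001,0,0.0055,0.4],[0,0,0,-0.0012,0,0.0065,0.4],[0,0,0,-0.0012,0,0.0065,0.4]]' 55
python3 - <<'E'
from h import *
s=observe();print(AX@s["wrist_force"],s["moment"], (s["ee_pos"]-np.array([492.5,16.6,116.4]))@AX)
E
```

```text
t: 30.08
ee_pos: [495.7, 17.2, 110.8]
orientation: [0.153, 0.209, 0.957, 0.128]
wrist_force: [-5.2, -1.7, 11.3]
finger_gap: 45.2
grip_force: 55.0
12.457363400135694 [-0.13526099  0.66119962  0.04292245] -6.508650349611368
```

```bash
python3 -m inch '[[0,0,0,-0.0001,0,0.0005,0.4],[0,0,0,-0.0002,0,0.001,0.4],[0,0,0,-0.0002,0,0.001,0.4],[0,0,0,-0.0002,0,0.001,0.4]]'
python3 - <<'E'
from h import *
s=observe();print(AX@s["wrist_force"],s["moment"], (s["ee_pos"]-np.array([492.5,16.6,116.4]))@AX)
E
```

```text
t: 30.58
ee_pos: [496.0, 17.3, 110.2]
orientation: [0.153, 0.209, 0.958, 0.127]
wrist_force: [-15.0, -4.4, 27.2]
finger_gap: 45.1
grip_force: 55.0
31.338713837468234 [0.02641703 1.27960896 0.27252448] -7.110390347977304
```

Run:
```python
from h import *
s=observe(); k=rot(s["orientation"]).T@AX; print(k.round(3), (rot(s["orientation"]).T@Rcap(-38)).round(3)[0])
for th in range(10,80,10):
    pass
for th in (10,20,30,40,50,60,70,78):
    M=R.from_rotvec(np.radians(th)*k).as_matrix(); print((th*k).round(1).tolist(),((np.eye(3)-M)@[0,0,-.019]).round(4).tolist())
```

```text
[ 0.173  0.001 -0.985] [ 0.985 -0.004 -0.173]
[1.7, 0.0, -9.8] [-0.0, -0.0006, -0.0]
[3.5, 0.0, -19.7] [-0.0002, -0.0011, -0.0]
[5.2, 0.0, -29.5] [-0.0004, -0.0016, -0.0001]
[6.9, 0.0, -39.4] [-0.0007, -0.0021, -0.0001]
[8.7, 0.1, -49.2] [-0.0011, -0.0025, -0.0002]
[10.4, 0.1, -59.1] [-0.0016, -0.0029, -0.0003]
[12.1, 0.1, -68.9] [-0.0021, -0.0031, -0.0004]
[13.5, 0.1, -76.8] [-0.0025, -0.0032, -0.0005]
```

```bash
python3 -m inch '[[1.7,0,-9.8,0,-0.0006,0,0.4],[3.5,0,-19.7,-0.0002,-0.0011,0,0.4],[5.2,0,-29.5,-0.0004,-0.0016,-0.0001,0.4],[6.9,0,-39.4,-0.0007,-0.0021,-0.0001,0.4]]' 60
python3 - <<'E'
from h import *
s=observe();print(s["joint_pos"].round(2),AX@s["wrist_force"],s["moment"]@AX); t,Rm=cappose(2,-6.8,10); delta(t,Rm,s)
E
```

```text
t: 31.08
ee_pos: [495.4, 14.6, 109.6]
orientation: [0.174, -0.119, 0.977, 0.01]
wrist_force: [-13.7, -2.8, 23.4]
finger_gap: 45.4
grip_force: 60.0
[ 0.96  0.46 -1.16  2.3   1.    0.46  0.86] 27.26404883923496 -0.0673729029093762
turn [-0.1  0.   0.5] shift [-0.0032  0.0003 -0.0006] rows 0.1
```

```bash
python3 -m inch '[[1.7,0,-9.8,0,-0.0006,0,0.4],[3.5,0,-19.7,-0.0002,-0.0011,0,0.4],[5.2,0,-29.5,-0.0004,-0.0016,-0.0001,0.4],[6.6,0,-37.4,-0.0007,-0.002,-0.0001,0.4],[6.6,0,-37.4,-0.0007,-0.002,-0.0001,0.4],[6.6,0,-37.4,-0.0007,-0.002,-0.0001,0.4]]' 60
python3 - <<'E'
from h import *
s=observe();print(s["joint_pos"].round(2),AX@s["wrist_force"],s["moment"]@AX); t,Rm=cappose(40,-6.8,10); delta(t,Rm,s)
M=rot(s["orientation"]); print("draw dir",(M.T@AX).round(3))
E
```

```text
t: 31.82
ee_pos: [496.3, 12.8, 109.9]
orientation: [0.174, -0.414, 0.888, -0.101]
wrist_force: [-13.0, -2.0, 22.4]
finger_gap: 45.3
grip_force: 60.0
[ 0.88  0.44 -1.16  2.35  1.27  0.52  1.17] 25.954677972475544 -0.04425500344685917
turn [-0.1  0.   0.2] shift [-0.0028 -0.0018 -0.0006] rows 0.1
draw dir [ 0.173 -0.    -0.985]
```

```bash
python3 -m inch '[[0,0,0,0.0005,0,-0.003,0.4],[0,0,0,0.001,0,-0.006,0.4],[0,0,0,0.0017,0,-0.01,0.4],[0,0,0,0.0026,0,-0.015,0.4],[0,0,0,0.0026,0,-0.015,0.4]]' 60
python3 - <<'E'
from h import *
s=observe();print(s["joint_pos"].round(2),AX@s["wrist_force"],s["moment"]@AX,(s["ee_pos"]-np.array([496.3,12.8,109.9]))@AX)
im=imaging.grab_frame("wrist"); sd=imaging.grab_frame("side"); cv2.imwrite("pics/y1.png",im[:,:,::-1])
E
```

```text
t: 32.45
ee_pos: [489.5, 11.8, 123.0]
orientation: [0.175, -0.414, 0.888, -0.099]
wrist_force: [-0.5, 0.3, 0.1]
finger_gap: 45.5
grip_force: 60.0
[ 0.95  0.41 -1.22  2.35  1.19  0.52  1.24] 0.3165413859938536 -0.08048967138877895 14.743066781080609
```

```bash
python3 -m inch '[[0,0,0,0.0017,0,-0.01,0.4],[0,0,0,0.0035,0,-0.02,0.4],[0,0,0,0.0052,0,-0.03,0.4],[0,0,0,0.006,0,-0.035,0.4],[0,0,0,0.006,0,-0.035,0.4]]' 60
python3 - <<'E'
from h import *
s=observe();print(s["joint_pos"].round(2),AX@s["wrist_force"],s["finger_gap"])
sd=imaging.grab_frame("side"); cv2.imwrite("pics/sd2.png",cv2.resize(sd[130:250,270:430,::-1],(640,480),interpolation=cv2.INTER_CUBIC))
im=imaging.grab_frame("wrist")
red=((im[:,:,0]>110)&(im[:,:,1]<90)&(im[:,:,2]<90)).astype(np.uint8)
n,l,st,ce=cv2.connectedComponentsWithStats(red); print([(st[i].tolist(),ce[i].round().tolist()) for i in range(1,n) if st[i][4]>150])
c=cam("wrist",s); M=rot(s["orientation"]); G=s["ee_pos"]-19*M[:,2]; print("cap top exp",proj(c,G+9*AX),proj(c,G-27*AX))
red=((sd[:,:,0]>100)&(sd[:,:,1]<60)&(sd[:,:,2]<60)).astype(np.uint8)
n,l,st,ce=cv2.connectedComponentsWithStats(red); print([(st[i].tolist(),ce[i].round().tolist()) for i in range(1,n) if st[i][4]>60])
c=cam("side"); print(proj(c,G-9*AX),proj(c,PO+18*AX))
E
```

```text
t: 33.17
ee_pos: [472.3, 8.2, 153.6]
orientation: [0.175, -0.414, 0.888, -0.099]
wrist_force: [0.1, -0.2, -1.9]
finger_gap: 45.1
grip_force: 60.0
[ 1.16  0.33 -1.42  2.36  1.    0.52  1.42] -1.681507426176965 45.06475741109262
[([346, 58, 86, 88, 5847], [388.0, 102.0]), ([0, 203, 50, 45, 461], [18.0, 220.0]), ([274, 227, 87, 42, 2623], [316.0, 251.0]), ([0, 238, 23, 31, 406], [8.0, 254.0]), ([281, 295, 73, 21, 1078], [316.0, 303.0])]
cap top exp [316.11648115 270.9829301 ] [316.16420867 251.92190278]
[([335, 120, 12, 12, 99], [341.0, 126.0]), ([435, 180, 54, 30, 1208], [463.0, 195.0]), ([306, 185, 21, 20, 245], [316.0, 195.0]), ([517, 190, 14, 7, 63], [524.0, 193.0]), ([291, 237, 23, 15, 199], [301.0, 245.0])]
[317.35413185 194.59872329] [324.88448346 205.64351073]
```

Run:
```python
from kin import *; from h import *
from scipy.spatial.transform import Slerp
s=observe(); M=rot(s["orientation"]); q0=np.array(s["joint_pos"])
a=M@(M.T@AX); v=np.cross(AX,[0,0,1.]); v=v/np.linalg.norm(v)*np.arccos(AX[2]); B=R.from_rotvec(v).as_matrix()@M
def go(q,t1,R1,n=10):
    t0,R0=fk(q,P_,SG); S=Slerp([0,1],R.from_matrix([R0,R1])); E=0
    for u in np.linspace(0,1,n+1)[1:]:
        q,e,a=ik(t0+(t1-t0)*u,S(u).as_matrix(),q); E=max(E,e+a)
    return q,E
for yw in (0,-35,-70,40):
    Rw=rotz(np.radians(yw))@B
    T=lambda h:np.array([449.5,-301,31+h])+19*Rw[:,2]
    q1,e1=go(q0,T(130),Rw); q2,e2=go(q1,T(0),Rw); print(yw,q1.round(2),e1.round(2),q2.round(2),e2.round(2)); delta(T(130),Rw,s)
    print(Rw[:,2].round(2),"y ang",np.degrees(np.arctan2(Rw[1,1],Rw[0,1])).round())
```

```text
0 [ 1.3   0.74 -1.2   1.87  0.89  1.24  2.22] 0.0 [ 1.19  0.91 -1.03  1.92  1.09  1.08  2.07] 0.0
turn [-19.1  22.9  -3.3] shift [ 0.2572 -0.178   0.0103] rows 5.0
[-0.11 -0.13 -0.99] y ang 142.0
-35 [ 1.24  0.72 -1.09  1.79  0.75  1.26  1.74] 0.0 [ 1.15  0.89 -0.94  1.85  0.92  1.09  1.62] 0.0
turn [-17.4  28.1  31.7] shift [ 0.2566 -0.1762  0.0098] rows 5.0
[-0.16 -0.05 -0.99] y ang 107.0
-70 [ 1.23  0.7  -0.99  1.75  0.6   1.23  1.27] 0.0 [ 1.14  0.87 -0.87  1.8   0.76  1.05  1.17] 0.0
turn [-14.5  31.7  66.9] shift [ 0.2551 -0.175   0.0098] rows 7.0
[-0.16  0.05 -0.99] y ang 72.0
40 [ 1.4   1.   -1.51  2.02  1.27  1.4   2.54] 31.91 [ 1.41  1.31 -1.47  2.03  1.54  1.47  2.54] 7.32
turn [-19.5  15.3 -43. ] shift [ 0.2565 -0.1799  0.0111] rows 5.0
[ 0.   -0.17 -0.99] y ang -178.0
```

```bash
python3 -m inch '[[0,0,0,0.03,-0.02,-0.015,0.4],[-1,3,6,0.07,-0.05,-0.02,0.4],[-3,7,14,0.11,-0.08,-0.02,0.4],[-5,11,24,0.15,-0.11,-0.015,0.4],[-7,16,34,0.19,-0.14,-0.01,0.4],[-9,20,43,0.23,-0.16,0,0.4],[-11,24,52,0.2551,-0.175,0.0098,0.4],[-13,28,60,0.2551,-0.175,0.0098,0.4],[-14.5,31.7,66.9,0.2551,-0.175,0.0098,0.4],[-14.5,31.7,66.9,0.2551,-0.175,0.0098,0.4],[-14.5,31.7,66.9,0.2551,-0.175,0.0098,0.4]]' 40
python3 - <<'E'
from h import *
s=observe();M=rot(s["orientation"]);print(s["joint_pos"].round(2),(M@[.173,0,-.985]).round(3))
for n in("scene","side","wrist"):
    im=imaging.grab_frame(n); cv2.imwrite(f"pics/d_{n}.png",im[:,:,::-1])
import json;json.dump({k:np.array(v).tolist() for k,v in s.items()},open("d.json","w"))
c=cam("wrist",s);print(proj(c,[449.5,-301,12]),proj(c,[380,-301,12]),proj(c,[449,-231,12]),proj(c,[449,-371,12]))
E
```

```text
t: 34.65
ee_pos: [446.3, -299.3, 141.9]
orientation: [-0.084, 0.158, 0.984, 0.014]
wrist_force: [-0.0, -0.6, 0.1]
finger_gap: 45.3
grip_force: 40.0
[ 1.16  0.65 -0.89  1.75  0.53  1.19  1.33] [-0.003 -0.001  1.   ]
[315.85639935 221.53911937] [295.09167044 159.09551114] [378.36072947 200.77743817] [254.01256428 241.11446355]
```

Run:
```python
from h import *; import json
im=cv2.cvtColor(cv2.imread("pics/d_wrist.png"),cv2.COLOR_BGR2GRAY); c=cam("wrist",json.load(open("d.json")))
for th in (150,170,180,190,210,120,240):
    t=np.radians(th); o=[]
    for r in range(50,86,2):
        u=proj(c,[449.5+r*np.cos(t),-301+r*np.sin(t),12]).round().astype(int); o.append(int(im[u[1],u[0]]))
    print(th,o)
```

```text
150 [138, 138, 141, 141, 140, 138, 132, 139, 137, 132, 153, 179, 178, 177, 175, 176, 179, 177]
170 [138, 139, 140, 141, 140, 142, 135, 136, 134, 147, 174, 177, 178, 177, 176, 178, 176, 176]
180 [137, 142, 140, 136, 142, 137, 136, 135, 140, 170, 177, 176, 173, 177, 174, 174, 176, 179]
190 [142, 140, 142, 139, 142, 137, 134, 126, 137, 170, 177, 180, 176, 174, 178, 177, 175, 176]
210 [142, 140, 140, 143, 130, 129, 127, 126, 156, 181, 173, 175, 174, 174, 174, 175, 173, 175]
120 [138, 142, 140, 142, 139, 140, 143, 139, 137, 138, 137, 177, 176, 174, 175, 177, 179, 176]
240 [138, 144, 138, 138, 114, 120, 120, 141, 175, 175, 175, 176, 175, 173, 175, 177, 177, 173]
```

Run:
```python
from h import *
s=observe(); M=rot(s["orientation"])
for z in(25,): print((M.T@(np.array([448,-297.5,z])-s["ee_pos"])).round(1))
print((M.T@[0,0,-1]).round(3), s["ee_pos"])
```

```text
[-21.2   2.5 115.6]
[-0.171 -0.001  0.985] [ 446.02270867 -299.60967358  142.48219882]
```

```bash
python3 -m inch '[[0,0,0,-0.006,0.001,0.035,0.4],[0,0,0,-0.013,0.0025,0.075,0.4],[0,0,0,-0.018,0.0025,0.1,0.4],[0,0,0,-0.0205,0.0025,0.112,0.4],[0,0,0,-0.0212,0.0025,0.1156,0.4],[0,0,0,-0.0212,0.0025,0.1156,0.4]]'
python3 -m inch '[[0,0,0,-0.0007,0,0.004,0.4],[0,0,0,-0.0014,0,0.008,0.4],[0,0,0,-0.0016,0,0.009,0.4],[0,0,0,-0.0016,0,0.009,0.4]]'
```

```text
t: 35.55
ee_pos: [449.1, -297.9, 25.6]
orientation: [-0.084, 0.159, 0.984, 0.014]
wrist_force: [0.3, 0.1, 0.1]
finger_gap: 45.6
grip_force: 40.0
t: 36.05
ee_pos: [448.5, -297.6, 15.7]
orientation: [-0.085, 0.159, 0.984, 0.014]
wrist_force: [-0.2, 0.6, -0.6]
finger_gap: 45.2
grip_force: 40.0
```

```bash
python3 -m inch '[[0,0,0,-0.0002,0,0.001,0.4],[0,0,0,-0.0003,0,0.002,0.4],[0,0,0,-0.0003,0,0.002,0.4]]'
python3 -m inch '[[0,0,0,-0.0002,0,0.001,0.4],[0,0,0,-0.0003,0,0.002,0.4],[0,0,0,-0.0003,0,0.002,0.4]]'
```

```text
t: 36.42
ee_pos: [448.3, -297.6, 13.7]
orientation: [-0.085, 0.159, 0.984, 0.014]
wrist_force: [-0.5, 0.7, -0.6]
finger_gap: 45.7
grip_force: 40.0
t: 36.8
ee_pos: [448.4, -297.6, 11.8]
orientation: [-0.084, 0.159, 0.984, 0.014]
wrist_force: [0.1, -1.2, -0.0]
finger_gap: 45.4
grip_force: 40.0
```

```bash
python3 -m inch '[[0,0,0,-0.0001,0,0.0005,0.4],[0,0,0,-0.0002,0,0.001,0.4],[0,0,0,-0.0002,0,0.001,0.4]]'
python3 -m inch '[[0,0,0,-0.0001,0,0.0005,0.4],[0,0,0,-0.0002,0,0.001,0.4],[0,0,0,-0.0002,0,0.001,0.4]]'
```

```text
t: 37.17
ee_pos: [448.5, -297.7, 11.6]
orientation: [-0.085, 0.159, 0.984, 0.014]
wrist_force: [-2.0, 0.1, 8.0]
finger_gap: 45.4
grip_force: 40.0
t: 37.55
ee_pos: [448.6, -297.7, 11.5]
orientation: [-0.085, 0.159, 0.984, 0.014]
wrist_force: [-3.5, 1.1, 14.8]
finger_gap: 45.4
grip_force: 40.0
```

```bash
python3 -m inch '[[0,0,0,0.0002,0,-0.001,0.4],[0,0,0,0.0003,0,-0.0015,0.7],[0,0,0,0.0003,0,-0.0015,0.7],[0,0,0,0.0003,0,-0.0015,0.7],[0,0,0,0.0003,0,-0.0015,0.7],[0,0,0,0.002,0,-0.012,0.7],[0,0,0,0.009,0,-0.05,0.7],[0,0,0,0.019,0,-0.11,0.7],[0,0,0,-0.1,0,-0.15,0.7],[0,0,0,-0.15,0,-0.15,0.7],[0,0,0,-0.15,0,-0.15,0.7],[0,0,0,-0.15,0,-0.15,0.7]]' 5
python3 - <<'E'
from h import *
s=observe();print(s["finger_gap"],s["ee_pos"],s["joint_pos"].round(2))
im=imaging.grab_frame("wrist"); sd=imaging.grab_frame("side"); sc=imaging.grab_frame("scene")
c=cam("wrist",s); u,v=proj(c,[451,-298,20]).astype(int); print(u,v)
f=lambda m:cv2.resize(m[:,:,::-1],(400,300),interpolation=cv2.INTER_CUBIC)
v=min(max(v,75),325);u=min(max(u,100),540)
cv2.imwrite("pics/fin.png",np.vstack([np.hstack([f(im[v-75:v+75,u-100:u+100]),f(im)]),np.hstack([f(sd[150:360,200:480]),f(sc[140:350,220:500])])]))
E
```

```text
t: 39.05
ee_pos: [616.0, -351.8, 131.7]
orientation: [-0.083, 0.159, 0.984, 0.015]
wrist_force: [-1.1, -0.0, 0.3]
finger_gap: 64.4
grip_force: 0.0
64.36914161626348 [ 616.00352808 -351.79573729  131.70847694] [ 0.9   0.91 -0.8   1.26  0.61  1.39  1.35]
315 37
```

View pics/fin.png

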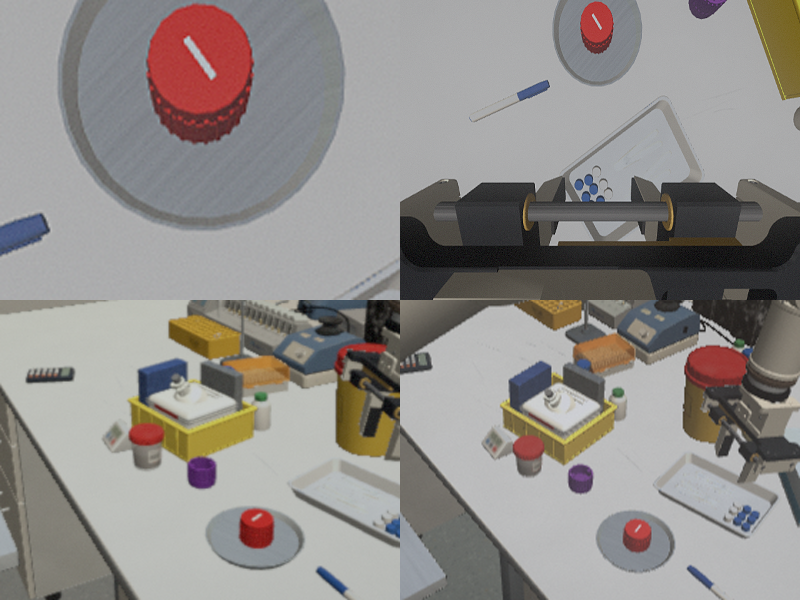

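The pictures show the cap standing level at the middle of the dish (about (257,528) in the side crop). Both blocks are seated beside the jug, and the bystanders look as they were. The arm is touching nothing (wrist force about 1 N), so I am handing in.

```bash
python3 -c "
from cell import hand_in
print(hand_in())"
```

```text
the job is handed in; nothing more can be done
None
```

I handed the job in at about 39 s of the 72 s: both foam blocks are down on the carrier floor bracing the jug, and the red cap stands level, open side down, near the middle of the steel dish; the hand-in gave no verdict.

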